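# Pack the brush away, unlock the stay and shut the kit box

## Task

Put the clothes brush away in the linen-room kit box. First, while the stay still locks the lid open, lay the brush flat on the box's floor, without dropping it in, and let go; then lift the stay off the lid's pin and swing it over to the front until it rests there by itself, with the lid still open; finally lower the lid gently, without slamming it, until it is fully shut. Leave the other things on the table where they stand.

Things in the scene. Friction and masses are not known exactly. Their poses are not given: they have to be found in the camera images.
- kit_box: Open-topped sheet-metal box fixed to the table, 170 (its x) x 240 (its y) x 85 mm high, walls and floor 5 mm thick. Origin at the centre of its underside; x points from its front (robot side) to the hinge side, z up. The lid is hinged along the top of its +x wall; the stay is on the outside of its -y wall.
- lid (a joint): Lid angle in rad: 0 shut (flat on the rim), about 1.75 at the start (leaning back a little past upright; at most 1.85). A metal plate 170 x 240 x 6 mm hinged along the box's y through point lid_hinge. The hinge is stiff (0.4 N m friction): the lid stays at any angle where it is left; 2 to 5 N at its free edge moves it. While the stay is down the lid cannot be shut.
- lid_bar (a point): Middle of the lid's handle: a round black bar 12 mm thick, 116 mm long, parallel to the box's y, 207 mm from the hinge (37 mm beyond the lid's free edge, gap 31 mm), on two 8 mm wide arms 50 mm either side of its middle. Lid open: the topmost part, about 290 mm up. Lid shut: in front of the box, 88 mm up.
- lid_hinge (a point): Point on the lid's hinge axis at the middle of the box's width (box frame: x +85, y 0, z +85.5 mm); it does not move in the box.
- stay (a joint): Stay angle in rad: 0 down on the lid's pin (locked), growing as it is lifted and swung over to the front, up to 1.75 (its stop, leaning forward). It turns freely about an axis along the box's y through point stay_pivot and weighs 120 g: let go below about 0.95 it falls back on the pin, above about 1.15 it falls forward to its stop and stays. By 0.35 its notch is clear of the pin.
- stay_grip (a point): On the stay's finger grip: a round black rod 14 mm thick along the box's y, sticking out sideways from the flat steel stay bar (210 mm long); the rod runs from 40 mm inward of this point to 27 mm outward. 116 mm from the pivot axis. At stay angle 0 it lies (box frame) at x +46, y -178, z +140 mm, 34 degrees above level seen from the pivot; it swings up, then forward.
- stay_pivot (a point): The stay's pivot on the outside of the box's -y wall (box frame: x -50, y -131, z +75 mm).
- brush: Clothes brush lying on its bristles on the table, 150 (its x) x 46 (its y) x 40 mm high: wooden back 46 mm wide from 18 to 40 mm above its underside, over a black bristle block 38 mm wide. 110 to 220 g. Origin at the centre of its underside. It or the jar may be in either of two places left of the box. It fits the box with its length along the box's y.
- jar: Bystander: white round jar 68 mm across, 85 mm high, origin at the centre of its underside. Do not disturb.
- soap_bottle: Bystander: white bottle 60 mm across, 150 mm high, standing to the right of the box, 220 mm or more from the box's middle. Origin under its centre. Do not disturb.
- starch_can: Bystander: metal can 60 mm across, 160 mm high. Do not disturb.
- pen_cup: Bystander: open grey cup 76 mm across, 100 mm high. Do not disturb.
- card_box: Bystander: cardboard box 130 x 90 x 70 mm, standing behind the kit box and its open lid. Do not disturb.
- spool: Bystander: empty white flanged spool 60 mm across, 62 mm high, at the right. Do not disturb.
- lid_pin (a point): Steel pin, 10 mm thick, sticking out 22 mm from the lid's -y edge, 70 mm from the hinge (the point is its middle). With the stay down, the stay's notch holds it, with a few hundredths of a radian of play for the lid.
Things that resemble listed ones, but are neither listed nor needed, are in the scene too. Of the things that look like the brush, take the one that is nearest to the robot's base at the start.

How it is judged (in metres and radians):
On the way, in this order (a step that is already met when the one before it is completed fails the run):
1. The brush lies flat on the box's floor, let go, while the lid is open and the stay locked (z of brush in the frame of kit_box between 0 and 0.015 m and x of brush in the frame of kit_box between -0.085 and 0.085 m and y of brush in the frame of kit_box between -0.12 and 0.12 m and angle between brush's own z axis and vertical below 0.15 rad and contact force between the fingers and brush below 0.1 N and value of joint lid above 1.6 rad and value of joint stay below 0.1 rad), for 0.2 s.
2. The stay rests swung over to the front, let go, and the lid is still open (value of joint stay above 1.6 rad and value of joint lid above 1.3 rad and contact force between the fingers and stay below 0.1 N), for 0.2 s.
At the end, for the whole second after the job is handed in: The lid is shut (within 0.04 rad, about 8 mm at the handle bar), the stay rests swung over to the front (joint above 1.6 rad), and the brush lies still and flat (within 0.15 rad) on the floor inside the box (value of joint lid below 0.04 rad and value of joint stay above 1.6 rad and z of brush in the frame of kit_box between 0 and 0.015 m and x of brush in the frame of kit_box between -0.085 and 0.085 m and y of brush in the frame of kit_box between -0.12 and 0.12 m and angle between brush's own z axis and vertical below 0.15 rad and linear speed of brush below 0.02 m/s); the robot touches nothing.
It fails at once if The lid is slammed: it moves faster than 2 rad/s within 0.3 rad of shut (value of joint lid below 0.3 rad and velocity of joint lid below -2 rad/s).
It fails at once if A bystander is moved by more than 30 mm (distance of any of jar, soap_bottle, starch_can, pen_cup, card_box, spool from where it was at the start of the episode above 0.03 m).
It fails at once if The brush is dropped into the box: it moves faster than 0.8 m/s inside it (linear speed of brush above 0.8 m/s and z of brush in the frame of kit_box below 0.05 m and horizontal distance between brush and kit_box below 0.1 m).
It also fails if it takes over 69 s, if anything falls off the work surface, if the arm or the gripper's body presses on something with over 40 N, if the wrist force passes 120 N, or if a joint passes its speed limit or range.

## Robot

A 6-joint arm with a two-finger parallel gripper is mounted at the origin on the work surface. World frame = base frame: x ahead of the robot, y to its left, z up, the work surface at z = 0. Lengths are in mm, angles in rad, forces in N, time in s.
With the tool pointing down it reaches from about 300 to 850 mm from the base axis. Payload 5.4 kg.
Tool frame: the origin (TCP) lies midway between the tips of the shut fingers; the grasp point (between the pads) lies 19 mm behind it; y points along the fingers, x is the direction in which the jaws open and shut, and the axes are right-handed (so a half turn about y gives the same grasp; the last joint's range is limited). The gripper opens to 85 mm and grips with 20 to 120 N. Pads are 22 mm wide; open, the fingers measure 114 mm over their backs; the gripper's body (76 mm by 85 mm) begins 54 mm behind the grasp point. The pads swing forward as they close: fully open they stand 13 mm farther back than shut.
Start: joints at [0.909, 0.158, 1.597, -0, 1.386, -0.21], TCP at [251.044, 517.285, 231.299] pointing down, gripper open.
Joint ranges: [-2.91, 2.91], [-0.94, 2.29], [0.18, 2.7], [-1.29, 4.43], [0.17, 2.64], [-3, 3]. Speed limits (rad/s): [2.57, 2.57, 3.14, 3.14, 3.14, 3.14].

## Interface

Orientations are given as a rotation vector (axis times angle).
In Python, from rig import status, get_image, r gives the robot as it stands.
- The arm moves only by the tool drive_tool, never from a script. Its argument "plan" is a list of rows, each a list of 5 numbers: the shift along the tool's x, y, z in m, then the turn about the tool's y in rad, then the opening, from 0 (shut) to 1 (fully open). In form: [[x, y, z, roll, grip], ...]. A call has 1 to 10 rows; each row is the pose to reach, as a shift and turn from the pose commanded when the call began, along the tool's axes at that moment; what a row does not reach only later rows make up. A row lasts 1/12 s, in which the tool goes at most 41.7 mm and 7.16 degrees, less where a joint would pass 70% of its speed; a pose out of reach is approached as far as the arm can. A call with a gripper value outside its range is refused whole. The fingers move at their own pace and stop on an object; the grip force is fixed at half the most. Time passes only in rows, so rows that repeat a pose let the fingers close. It gives the time, the measured TCP pose, the force and the opening at its end, in the units of the state.
- status.observe(): the state, without advancing time (a new reading comes with each control period).
- get_image(name): name is "scene" or "top" or "wrist"; returns a dict with "pixels" (480x640x3 uint8, red, green, blue), "fx", "fy", "cx", "cy" (pixels), "R" (3x3) and "t" (3): a world point X has camera coordinates R X + t; the wrist camera has in their place "T_tool_cam" (4x4, takes a point from camera to tool coordinates, whose origin is the TCP and whose axes are the tool frame's). Camera axes: x right, y down, z forward; pixel columns grow to the right and rows downward; lengths in mm; the calibration is good to about 2 mm. A picture is of the moment at which its call begins: read the wrist's pose just before it. There is no depth.
- r.close_job(): hands the job in, once; it reports no verdict.
The state is a dict: "time": time; "joint_positions": joint angles; "joint_velocities": joint speeds; "tau": joint torques, N m; "position": TCP position; "orientation": TCP orientation; "wrist_force": force on the tool from outside, world axes, zero at the start; "torque": the same for the moment, N m; "gripper_width": finger opening in mm.
Only numpy, scipy, OpenCV 4.12 (cv2) and the standard library are available. Lean on these libraries where they do the work, as an engineer would, in place of code of your own. Each camera call takes 0.05 s, during which the arm holds its last target.

## Working session

There is one attempt and no reset: what is moved stays moved. The work goes in short steps, Python scripts to look and compute and a tool call to move; the robot and the scene stay as the last step left them, time stands still between calls to the robot, and variables do not carry over. Pictures are saved under pics/ and viewed, and the job is handed in when it is done.

Besides the shell and the picture viewer there is one more tool, called after "Request:" as a command line: name --pt "numbers of a row" for each row, then --argument value for the rest. drive_tool: Moves the arm, as the interface text tells. Its arguments: {"type":"object","properties":{"plan":{"type":"array","items":{"type":"array","items":{"type":"number"}}}},"required":["plan"]}

```bash
ls; mkdir -p pics; python3 - <<'E'
from rig import status,get_image,r
import cv2
s=status.observe()
for k,v in s.items(): print(k,v)
for n in ["scene","top","wrist"]:
    d=get_image(n); cv2.imwrite(f"pics/{n}0.png",d["pixels"][:,:,::-1])
    print(n,{k:(v if k!="pixels" else 0) for k,v in d.items()})
E
```

```text
pics
time 0.0
joint_positions [ 9.08861661e-01  1.59092838e-01  1.59822075e+00 -7.81219105e-06
  1.38616094e+00 -2.10088202e-01]
joint_velocities [-0.00022855 -0.00043549 -0.00099495 -0.00091232 -0.0012785   0.00057816]
tau [-1.18461907e-03 -3.96017611e+01 -3.31418896e+01 -5.72491845e-04
  8.70521588e-03  2.95954962e-06]
position [250.70766781 516.81456568 230.29802606]
orientation [-1.39037878 -0.86889994  0.87179522]
wrist_force [ 0.07197213 -0.14113701  1.21212417]
torque [-0.00585024 -0.02997291  0.01806145]
gripper_width 85.3207536725204
scene {'pixels': 0, 'fx': 449.2167625729206, 'fy': 449.2167625729206, 'cx': 317.13162057689397, 'cy': 236.34538865649714, 'R': array([[-0.68106059,  0.73219601, -0.00674387],
       [ 0.49022694,  0.44911024, -0.74697894],
       [-0.54390626, -0.51204395, -0.66481349]]), 't': array([ 311.62122488, -260.09099024, 1602.92989785])}
top {'pixels': 0, 'fx': 552.436903019211, 'fy': 552.436903019211, 'cx': 318.054128557444, 'cy': 245.09095177667564, 'R': array([[-0.02410543, -0.99961577, -0.01368391],
       [-0.99655009,  0.02511435, -0.0791024 ],
       [ 0.07941567,  0.01172991, -0.99677257]]), 't': array([ 108.35539945,  584.44376151, 1659.10559906])}
wrist {'pixels': 0, 'fx': 339.8815071184137, 'fy': 339.8815071184137, 'cx': 322.49755857202297, 'cy': 236.69023277095707, 'T_tool_cam': array([[ 9.99999709e-01, -7.36273974e-04,  2.01905017e-04,
         4.62834820e-01],
       [-3.92873647e-04, -2.69519275e-01,  9.62994915e-01,
        -1.41857024e+02],
       [-6.54610799e-04, -9.62994714e-01, -2.69519486e-01,
         6.82078706e+01],
       [ 0.00000000e+00,  0.00000000e+00,  0.00000000e+00,
         1.00000000e+00]])}
```

View pics/scene0.png

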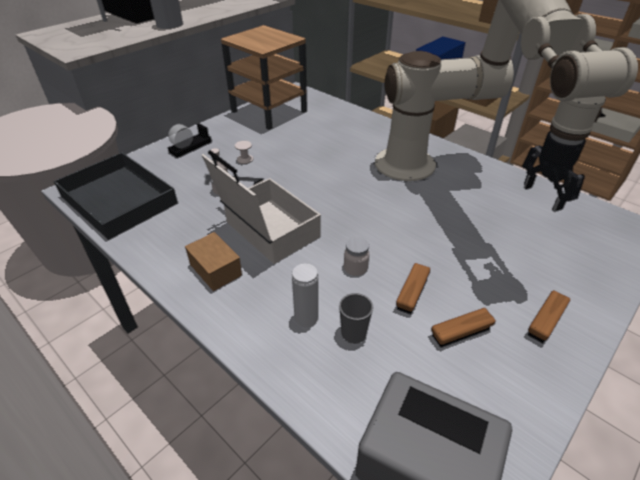

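View pics/top0.png

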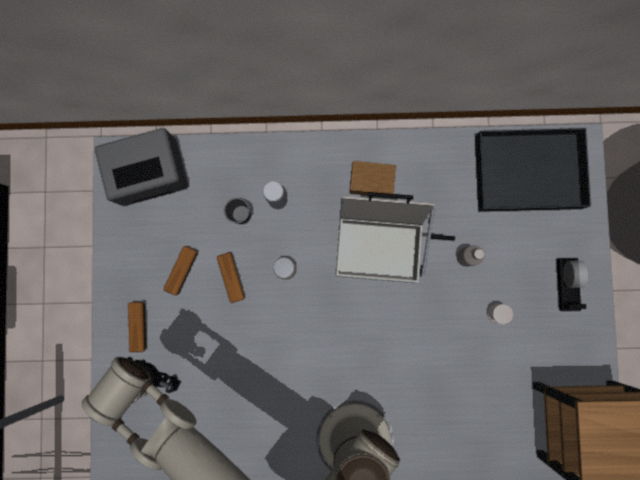

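View pics/wrist0.png

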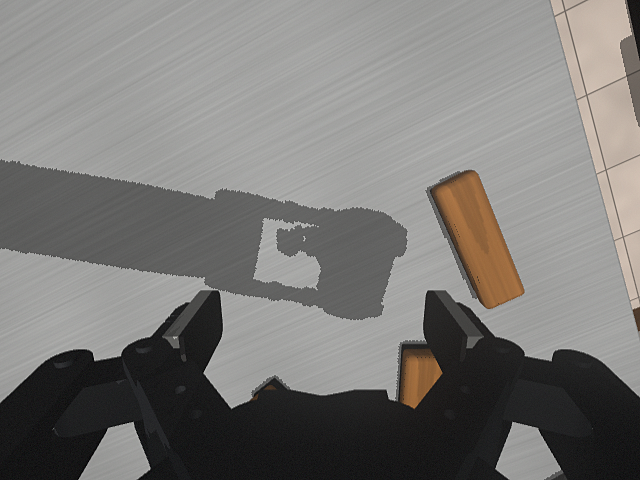

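```bash
cat > h.py <<'E'
import numpy as np,cv2
from rig import status,get_image,r
from scipy.spatial.transform import Rotation as Ro
def snap(n,fn,crop=None,sc=1):
    s=status.observe(); d=get_image(n); im=d["pixels"][:,:,::-1].copy()
    if crop: x0,y0,x1,y1=crop; im=im[y0:y1,x0:x1]
    if sc!=1: im=cv2.resize(im,None,fx=sc,fy=sc,interpolation=cv2.INTER_CUBIC)
    cv2.imwrite("pics/"+fn+".png",im); d.pop("pixels"); d["s"]=s; np.save("pics/"+fn+".npy",d,allow_pickle=True); return d
def load(fn): return np.load("pics/"+fn+".npy",allow_pickle=True).item()
def cam(d):
    if "R" in d: return d["R"],d["t"]
    s=d["s"]; T=np.eye(4); T[:3,:3]=Ro.from_rotvec(s["orientation"]).as_matrix(); T[:3,3]=s["position"]
    M=np.linalg.inv(T@d["T_tool_cam"]); return M[:3,:3],M[:3,3]
def pz(d,u,v,z):
    R,t=cam(d); ray=R.T@np.array([(u-d["cx"])/d["fx"],(v-d["cy"])/d["fy"],1]); o=-R.T@t
    return o+ray*(z-o[2])/ray[2]
def proj(d,X):
    R,t=cam(d); c=R@np.array(X,float)+t; return np.array([d["cx"]+d["fx"]*c[0]/c[2],d["cy"]+d["fy"]*c[1]/c[2]])
E
python3 - <<'E'
from h import *
s=status.observe();print(Ro.from_rotvec(s["orientation"]).as_matrix().round(3))
a=snap("top","t1",(90,220,290,370),4)
b=snap("top","t2",(310,140,510,300),4)
for p in [(230,277),(180,270),(136,326)]:
    X=pz(a,*p,40);print(p,X,np.hypot(*X[:2]))
print(pz(a,285,267,85))
E
```

```text
[[ 0.437 -0.001 -0.9  ]
 [ 0.9   -0.001  0.437]
 [-0.001 -1.     0.   ]]
(230, 277) [496.01036079 361.03722203  40.        ] 613.4934015160026
(180, 270) [520.78731452 511.93430402  40.        ] 730.2712910906241
(136, 326) [356.3024234  644.89931656  40.        ] 736.781205938802
[520.15924028 191.53362918  85.        ]
```

View pics/t1.png

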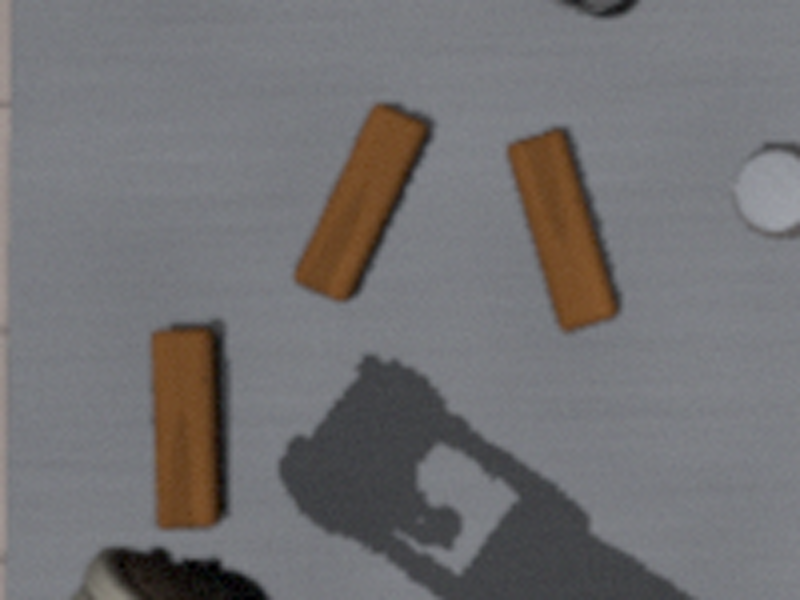

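View pics/t2.png

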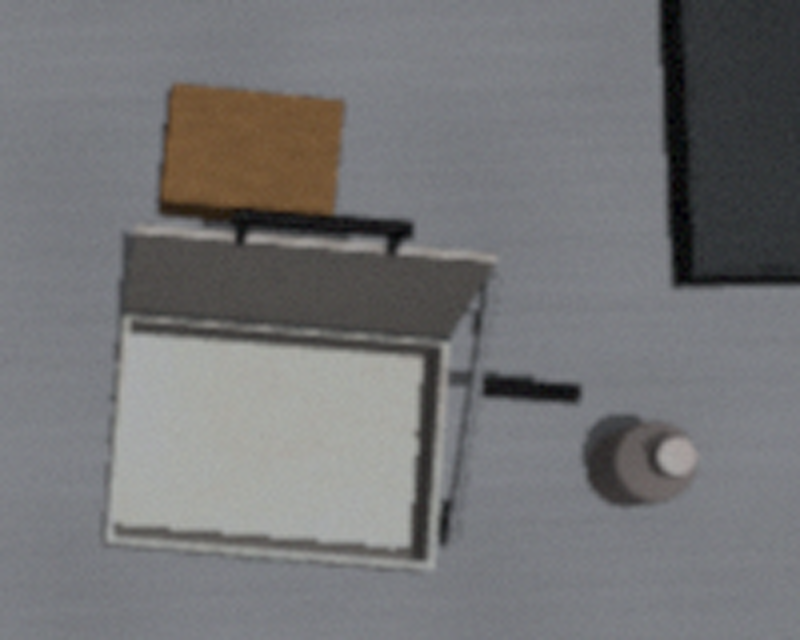

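```bash
python3 - <<'E'
from h import *
a=load("t1")
f=lambda c,o,z:[pz(a,x/4+o[0],y/4+o[1],z)[:2] for x,y in c]
c=np.array(f([(508,148),(562,128),(618,312),(568,330)],(90,220),40))
print(c.round(1)); m=c.mean(0); ax=(c[0]+c[1]-c[2]-c[3])/2
print("brush",m.round(1),np.linalg.norm(ax),np.linalg.norm(c[0]-c[1]),np.degrees(np.arctan2(ax[1],ax[0])))
c=np.array(f([(106,542),(434,570),(450,343),(124,317)],(310,140),85))
print(c.round(1)); m=c.mean(0)
print("box",m.round(1)); 
for i in range(4):
    e=c[(i+1)%4]-c[i]; print(np.linalg.norm(e),np.degrees(np.arctan2(e[1],e[0])))
print("jar",f([(778,190)],(90,220),85))
b=snap("scene","s1",(180,130,360,265),4)
E
```

```text
[[557.3 399.7]
 [571.4 358.7]
 [432.  318.2]
 [419.5 355.9]]
brush [495.1 358.1] 144.82806699080732 43.378704640170504 16.911625485881682
[[ 491.6   41.5]
 [ 465.4 -196.7]
 [ 631.3 -214.8]
 [ 656.7   23.8]]
box [561.3 -86.5]
239.56775483073247 -96.27645072349796
166.84735907562091 -6.229840673612796
239.91677468929834 83.9253946911341
166.0028141392587 173.89034685591616
jar [array([518.73135031, 193.02716164])]
```

View pics/s1.png

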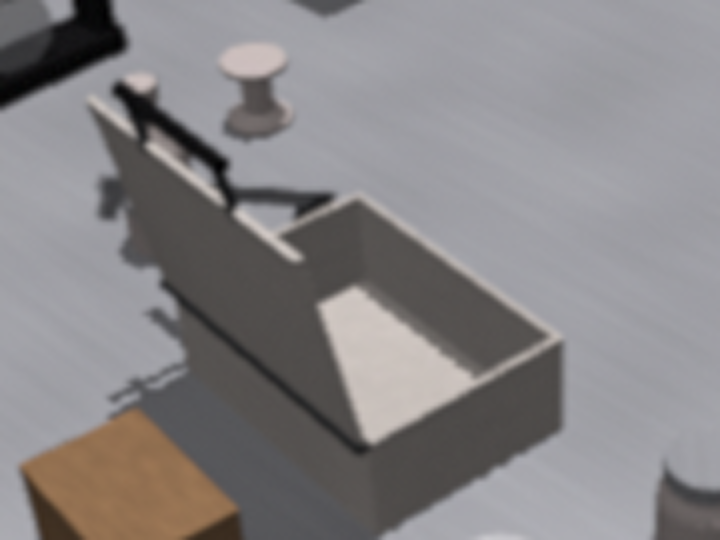

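```bash
cat >> h.py <<'E'
B0=np.array([562.5,-86.7,0]); BY=np.radians(-6.15)
Rb=Ro.from_euler('z',BY).as_matrix()
def w(b): return B0+Rb@np.array(b,float)
def bx(X): return Rb.T@(np.array(X,float)-B0)
def go(X,head=None,s=None):
    s=s or status.observe(); M=Ro.from_rotvec(s["orientation"]).as_matrix()
    d=M.T@(np.array(X)-s["position"]); h=np.degrees(np.arctan2(M[1,0],M[0,0]))
    print("pos",s["position"].round(1),"head",h.round(1),"t",round(s["time"],2),"w",round(s["gripper_width"],1),"F",s["wrist_force"].round(1),"j6",s["joint_positions"][5].round(2))
    print("shift m",(d/1000).round(4),"turn",None if head is None else np.radians(h-head).round(3))
E
python3 - <<'E'
from h import *
go([495,358,150],-73)
a=load("t2")
for n,p,z in [("soap",(478.7,253.7),150),("can",(274,191),160),("cup",(238,211),100),("spool",(501,313),62),("card",(373,178),70)]:
    X=pz(a,*p,z); print(n,X.round(0),bx(X).round(0))
print("rod top ends",[bx(pz(a,u/4+310,v/4+140,140)).round(0) for u,v in [(485,384),(580,393),(470,378)]])
for b in [(46,-178,140),(46,-205,140),(-50,-131,75),(97.5,-131,154),(122,58,289),(122,-58,289),(-85,120,85)]: print(b,(proj(a,w(b))-[310,140])*4,(proj(load("s1"),w(b))-[180,130])*4)
E
```

```text
pos [250.9 517.1 231. ] head 64.1 t 0.3 w 85.5 F [0.1 0.2 0. ] j6 -0.21
shift m [-0.0366  0.081  -0.2891] turn 2.393
soap [ 541. -357.  150.] [   8. -271.  150.]
can [732. 213. 160.] [137. 316. 160.]
cup [687. 325. 100.] [ 80. 423. 100.]
spool [ 370. -439.   62.] [-153. -370.   62.]
card [780. -76.  70.] [215.  34.  70.]
rod top ends [array([  48., -137.,  140.]), array([  47., -205.,  140.]), array([  51., -127.,  140.])]
(46, -178, 140) [542.15899519 391.37122274] [159.54793324 159.32561702]
(46, -205, 140) [580.38173827 394.48401139] [140.3118906  144.32431498]
(-50, -131, 75) [450.34387432 524.16062046] [311.34930016 209.98682481]
(97.5, -131, 154) [484.3407941  311.41582436] [129.13647305 197.06586019]
(122, 58, 289) [233.53498359 223.30896237] [223.68705571 159.15518647]
(122, -58, 289) [413.35939516 237.71851688] [121.1367541   82.12268666]
(-85, 120, 85) [105.69085949 543.06971791] [558.94814958 333.65359322]
```

Request:
drive_tool --pt "-0.037 0.06 -0.289 1.2 1" --pt "-0.037 0.06 -0.289 1.2 1" --pt "-0.037 0.06 -0.289 1.2 1" --pt "-0.037 0.06 -0.289 1.2 1" --pt "-0.037 0.06 -0.289 1.2 1" --pt "-0.037 0.06 -0.289 1.2 1" --pt "-0.037 0.06 -0.289 1.2 1" --pt "-0.037 0.06 -0.289 1.2 1" --pt "-0.037 0.06 -0.289 1.2 1" --pt "-0.037 0.06 -0.289 1.2 1"

```text
time: 1.13
position: [495.6, 356.8, 170.7]
orientation: [-1.57, 0.071, -0.069]
wrist_force: [0.1, 0.7, 0.1]
gripper_width: 85.5
```

Request:
drive_tool --pt "0 0.02 0 1.193 1" --pt "0 0.02 0 1.193 1" --pt "0 0.02 0 1.193 1" --pt "0 0.02 0 1.193 1" --pt "0 0.02 0 1.193 1" --pt "0 0.02 0 1.193 1" --pt "0 0.02 0 1.193 1" --pt "0 0.02 0 1.193 1" --pt "0 0.02 0 1.193 1" --pt "0 0.02 0 1.193 1"

```text
time: 1.97
position: [494.8, 357.8, 151.1]
orientation: [-1.333, 0.992, -0.992]
wrist_force: [-0.7, 0.6, 1.2]
gripper_width: 85.1
```

```bash
python3 - <<'E'
from h import *
go([495,358,10],-73)
d=snap("wrist","w1")
E
```

```text
pos [494.8 357.8 151.1] head -73.3 t 1.97 w 85.1 F [-0.7  0.6  1.2] j6 1.71
shift m [-0.0002  0.1411  0.0003] turn -0.006
```

View pics/w1.png

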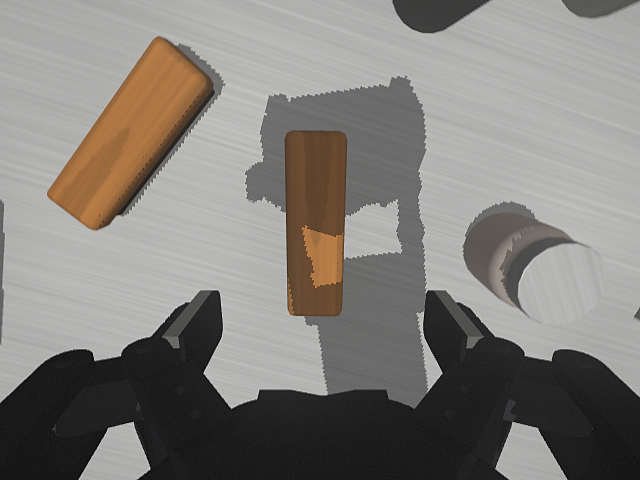

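```bash
python3 - <<'E'
from h import *
d=load("w1"); c=np.array([pz(d,u,v,40)[:2] for u,v in [(285,132),(347,132),(343,316),(288,316)]])
print(c.round(1),c.mean(0)); ax=c[0]+c[1]-c[2]-c[3]; print(np.linalg.norm(ax)/2,np.degrees(np.arctan2(ax[1],ax[0])))
go([*c.mean(0),12],-72)
E
```

```text
[[559.1 405.3]
 [571.8 363. ]
 [432.2 321.8]
 [419.2 365.4]] [495.58236915 363.86418621]
145.51575293511254 16.175764516059218
pos [494.9 357.8 151.2] head -73.4 t 2.02 w 85.4 F [-0.5  1.1 -0.1] j6 1.71
shift m [-0.0056  0.1392  0.0024] turn -0.024
```

Request:
drive_tool --pt "-0.003 0.04 0.001 -0.01 1" --pt "-0.003 0.08 0.001 -0.01 1" --pt "-0.003 0.11 0.001 -0.01 1" --pt "-0.003 0.125 0.001 -0.01 1" --pt "-0.003 0.139 0.001 -0.01 1" --pt "-0.003 0.139 0.001 -0.01 1" --pt "-0.003 0.139 0.001 -0.01 0" --pt "-0.003 0.139 0.001 -0.01 0" --pt "-0.003 0.139 0.001 -0.01 0" --pt "-0.003 0.139 0.001 -0.01 0"

```text
time: 2.85
position: [496.9, 362.0, 14.9]
orientation: [-1.335, 0.978, -0.981]
wrist_force: [1.2, 0.7, -1.3]
gripper_width: 45.0
```

Request:
drive_tool --pt "0 0 0 0 0" --pt "0 0 0 0 0" --pt "0 0 0 0 0" --pt "0 -0.02 0 0 0" --pt "0 -0.05 0 0 0" --pt "0 -0.09 0 0 0" --pt "0 -0.13 0 0 0" --pt "0 -0.16 0 0 0" --pt "0 -0.16 0 0 0"

```text
time: 3.6
position: [499.2, 363.0, 181.6]
orientation: [-1.325, 0.972, -0.984]
wrist_force: [0.8, 0.3, -0.4]
gripper_width: 44.6
```

```bash
python3 - <<'E'
from h import *
go(w([-15,0,172]),-6.15)
d=snap("wrist","w2");d=snap("scene","s2")
E
```

```text
pos [499.2 363.  181.6] head -72.4 t 3.6 w 44.6 F [ 0.8  0.3 -0.4] j6 1.7
shift m [ 0.4418  0.0074 -0.0895] turn -1.156
```

View pics/w2.png

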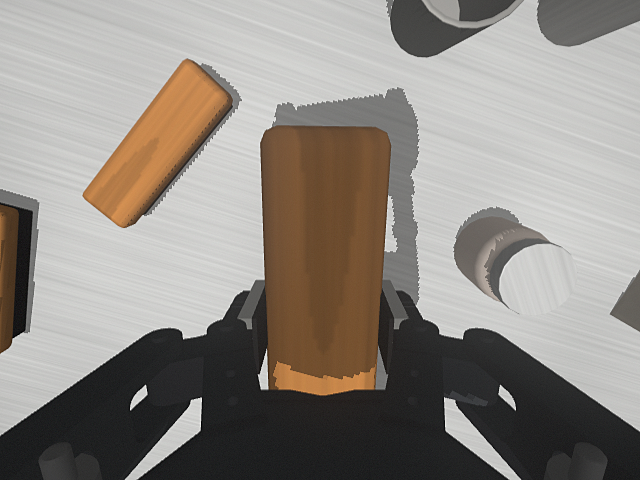

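View pics/s2.png

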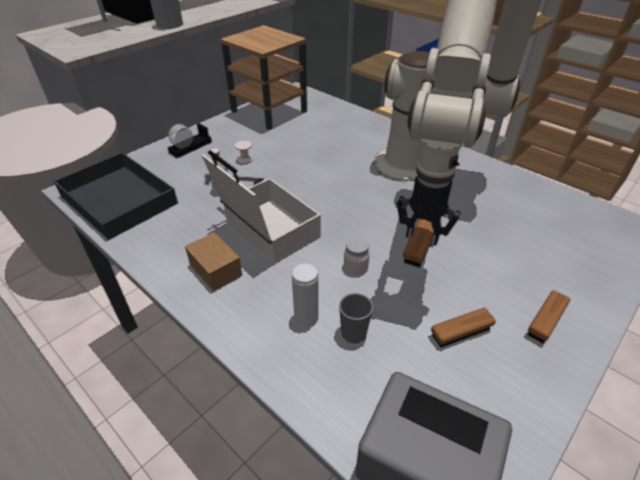

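Request:
drive_tool --pt "0.04 0 -0.008 -0.1 0" --pt "0.08 0 -0.016 -0.22 0" --pt "0.12 0 -0.024 -0.34 0" --pt "0.16 0 -0.032 -0.46 0" --pt "0.2 0 -0.04 -0.58 0" --pt "0.24 0 -0.049 -0.7 0" --pt "0.28 0 -0.057 -0.82 0" --pt "0.32 0 -0.065 -0.94 0" --pt "0.36 0 -0.073 -1.06 0" --pt "0.4 0 -0.081 -1.156 0"

```text
time: 4.53
position: [534.2, -20.6, 169.9]
orientation: [-1.567, 0.111, -0.105]
wrist_force: [1.4, 0.1, -1.6]
gripper_width: 44.9
```

```bash
python3 - <<'E'
from h import *
go(w([-12,0,130]),-6.15)
E
```

```text
pos [534.2 -20.6 169.9] head -7.9 t 4.53 w 44.9 F [ 1.4  0.1 -1.6] j6 -0.13
shift m [ 0.0252  0.0398 -0.062 ] turn -0.03
```

Request:
drive_tool --pt "0 0 0 0 0" --pt "0 0 0 0 0"

```text
time: 4.7
position: [534.7, -20.6, 170.2]
orientation: [-1.567, 0.119, -0.113]
wrist_force: [0.3, 1.1, -1.9]
gripper_width: 44.9
```

```bash
python3 - <<'E'
from h import *
go(w([-12,0,100]),-6.15)
E
```

```text
pos [534.7 -20.6 170.2] head -8.5 t 4.7 w 44.9 F [ 0.3  1.1 -1.9] j6 -0.12
shift m [ 0.0255  0.0701 -0.0618] turn -0.04
```

Request:
drive_tool --pt "0.0255 0 -0.03 -0.04 0" --pt "0.0255 0 -0.062 -0.04 0" --pt "0.0255 0.02 -0.062 -0.04 0" --pt "0.0255 0.045 -0.062 -0.04 0" --pt "0.0255 0.06 -0.062 -0.04 0" --pt "0.0255 0.06 -0.062 -0.04 0" --pt "0.0255 0.06 -0.062 -0.04 0"

```text
time: 5.28
position: [551.0, -82.4, 110.5]
orientation: [-1.568, 0.084, -0.077]
wrist_force: [0.7, -0.4, -0.9]
gripper_width: 45.2
```

```bash
python3 - <<'E'
from h import *
go(w([-12,0,17]),-6.15)
d=snap("wrist","w3");d=snap("top","t3",(300,130,500,300),4)
E
```

```text
pos [551.  -82.4 110.5] head -5.9 t 5.28 w 45.2 F [ 0.7 -0.4 -0.9] j6 -0.26
shift m [ 0.0003  0.0935 -0.0032] turn 0.005
```

View pics/w3.png

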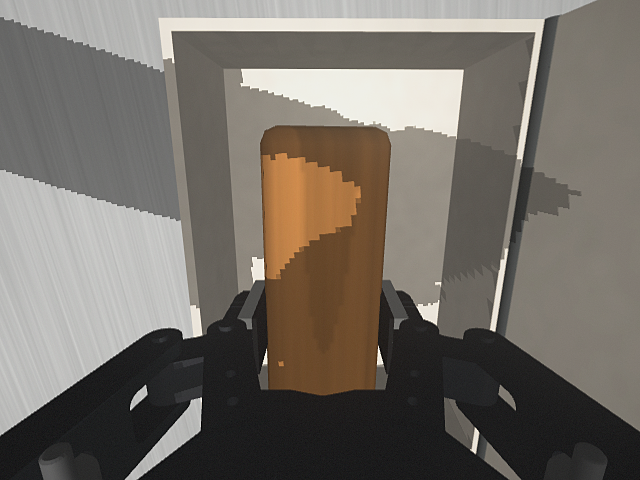

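View pics/t3.png

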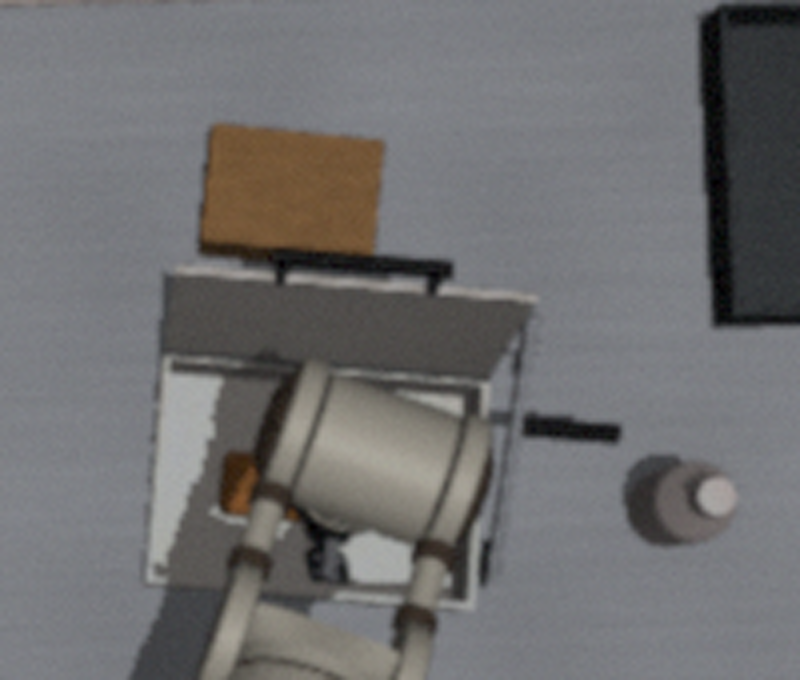

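Request:
drive_tool --pt "0 0.015 0 0 0" --pt "0 0.035 0 0 0" --pt "0 0.055 0 0 0" --pt "0 0.07 0 0 0" --pt "0 0.08 0 0 0" --pt "0 0.085 0 0 0" --pt "0 0.088 0 0 0" --pt "0 0.09 0 0 0" --pt "0 0.09 0 0 0"

```text
time: 6.13
position: [553.0, -84.4, 23.0]
orientation: [-1.57, 0.08, -0.082]
wrist_force: [-0.4, -0.0, -0.7]
gripper_width: 44.8
```

Request:
drive_tool --pt "0 0.002 0 0 0" --pt "0 0.003 0 0 0" --pt "0 0.003 0 0 0"

```text
time: 6.38
position: [552.9, -84.4, 19.9]
orientation: [-1.57, 0.08, -0.082]
wrist_force: [-0.1, -0.1, -0.2]
gripper_width: 44.8
```

Request:
drive_tool --pt "0 0.001 0 0 0" --pt "0 0.002 0 0 0" --pt "0 0.002 0 0 0"

```text
time: 6.63
position: [553.0, -84.5, 19.7]
orientation: [-1.57, 0.081, -0.081]
wrist_force: [-5.7, 1.2, 15.9]
gripper_width: 44.9
```

Request:
drive_tool --pt "0 0.001 0 0 0" --pt "0 0.0015 0 0 0" --pt "0 0.0015 0 0 0"

```text
time: 6.88
position: [553.0, -84.5, 19.6]
orientation: [-1.57, 0.081, -0.08]
wrist_force: [-12.2, 2.9, 27.2]
gripper_width: 44.8
```

Request:
drive_tool --pt "0 -0.003 0 0 0" --pt "0 -0.003 0 0 0.6" --pt "0 -0.003 0 0 0.75" --pt "0 -0.003 0 0 0.75" --pt "0 -0.003 0 0 0.75" --pt "0 -0.003 0 0 0.75" --pt "0 -0.003 0 0 0.75"

```text
time: 7.47
position: [552.2, -84.2, 18.5]
orientation: [-1.569, 0.081, -0.081]
wrist_force: [0.1, 0.2, -0.6]
gripper_width: 64.1
```

Request:
drive_tool --pt "0 -0.01 0 0 0.75" --pt "0 -0.03 0 0 0.75" --pt "0 -0.07 0 0 0.75" --pt "0 -0.11 0 0 0.75" --pt "0 -0.15 0 0 0.75" --pt "0 -0.19 0 0 0.75" --pt "0 -0.23 0 0 0.75" --pt "0 -0.23 0 0 0.75"

```text
time: 8.13
position: [556.7, -85.7, 259.9]
orientation: [-1.575, 0.068, -0.094]
wrist_force: [0.5, 0.1, 1.6]
gripper_width: 64.0
```

```bash
python3 - <<'E'
from h import *
go(w([46,-190,240]),-186.15)
d=snap("wrist","w4");d=snap("scene","s4",(180,130,360,265),4)
E
```

```text
pos [556.7 -85.7 259.9] head -5.9 t 8.13 w 64.0 F [0.5 0.1 1.6] j6 -0.26
shift m [ 0.0507  0.0216 -0.1905] turn 3.146
```

View pics/w4.png

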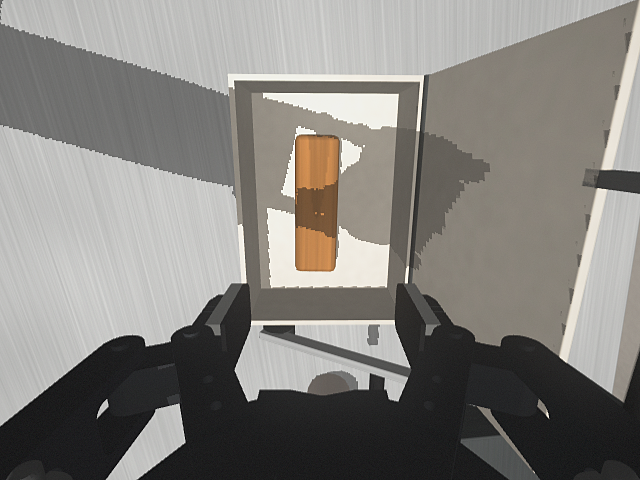

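View pics/s4.png

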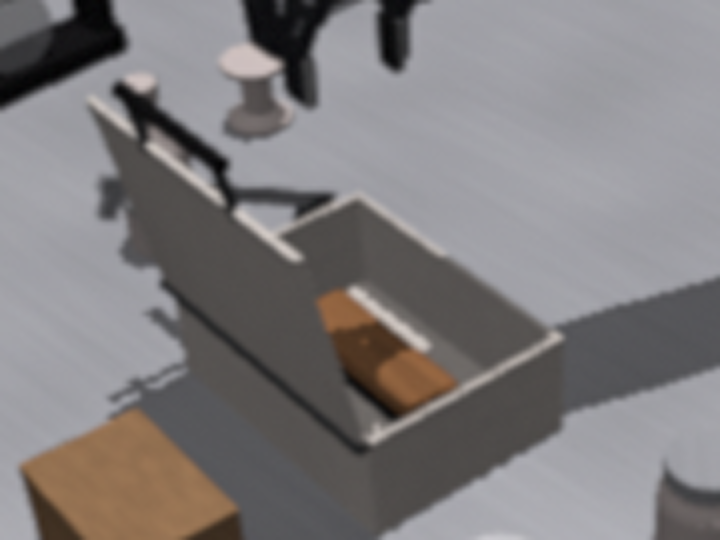

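Request:
drive_tool --pt "0 0 -0.03 0.1 0.75" --pt "0 0 -0.06 0.22 0.75" --pt "0 0 -0.09 0.34 0.75" --pt "0 0 -0.12 0.46 0.75" --pt "0 0 -0.15 0.58 0.75" --pt "0.01 0 -0.19 0.7 0.8" --pt "0.02 0 -0.19 0.82 0.8" --pt "0.03 0 -0.19 0.94 0.8" --pt "0.04 0 -0.19 1.06 0.8" --pt "0.05 0 -0.19 1.18 0.8"

```text
time: 9.07
position: [582.0, -278.1, 246.4]
orientation: [-1.329, 1.003, -0.996]
wrist_force: [-0.6, -0.3, -0.2]
gripper_width: 68.3
```

Request:
drive_tool --pt "0 0 0 0.12 0.8" --pt "0 0 0 0.24 0.8" --pt "0 0 0 0.36 0.8" --pt "0 0 0 0.48 0.8" --pt "0 0 0 0.6 0.8" --pt "0 0 0 0.72 0.8" --pt "0 0 0 0.84 0.8" --pt "0 0 0 0.96 0.8" --pt "0 0 0 1.08 0.8" --pt "0 0 0 1.18 0.8"

```text
time: 9.9
position: [581.6, -277.7, 246.5]
orientation: [-0.644, 1.837, -1.831]
wrist_force: [1.1, -1.4, -0.1]
gripper_width: 68.7
```

Request:
drive_tool --pt "0 0 0 0.12 0.8" --pt "0 0 0 0.24 0.8" --pt "0 0 0 0.36 0.8" --pt "0 0 0 0.48 0.8" --pt "0 0 0 0.6 0.8" --pt "0 0 0 0.72 0.8" --pt "0 0 0 0.78 0.8" --pt "0 0 0 0.78 0.8"

```text
time: 10.57
position: [581.7, -277.7, 246.6]
orientation: [-0.108, -2.169, 2.165]
wrist_force: [-1.0, -0.1, -1.1]
gripper_width: 68.4
```

```bash
python3 - <<'E'
from h import *
go(w([46,-190,180]),-186.15)
d=snap("wrist","w5");d=snap("scene","s5",(150,100,350,250),4);d=snap("top","t5",(300,130,500,300),4)
E
```

```text
pos [ 581.7 -277.7  246.6] head 174.1 t 10.57 w 68.4 F [-1.  -0.1 -1.1] j6 2.61
shift m [-0.0067  0.0666  0.0023] turn 6.288
```

View pics/w5.png

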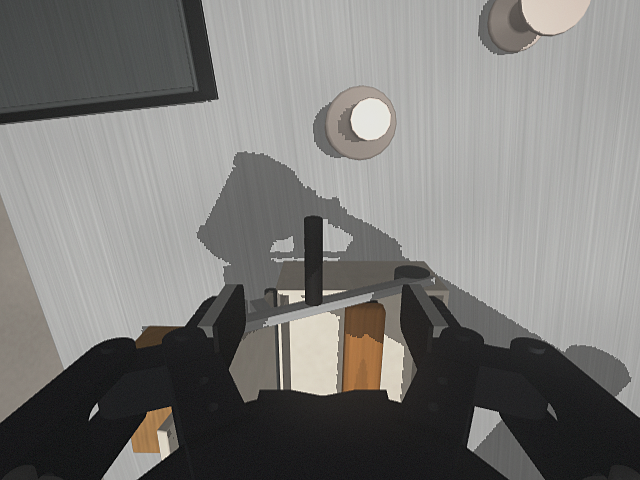

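View pics/s5.png

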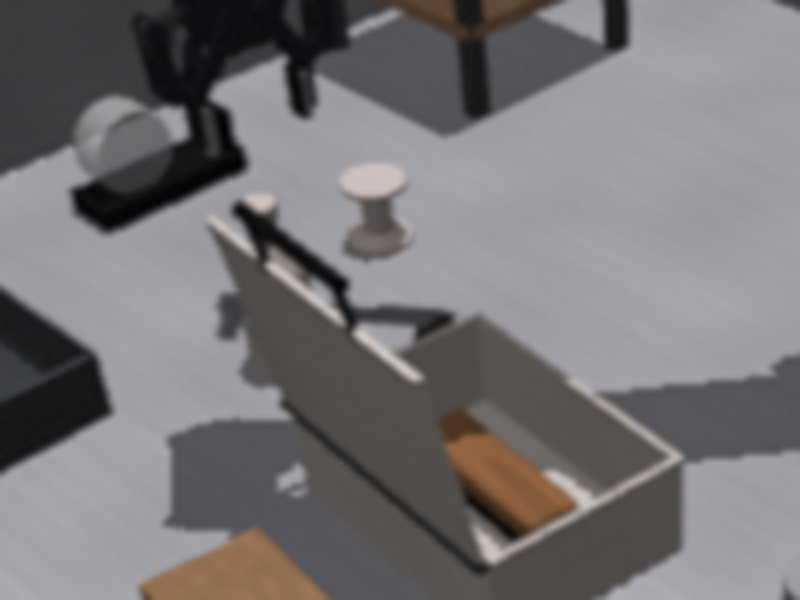

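View pics/t5.png

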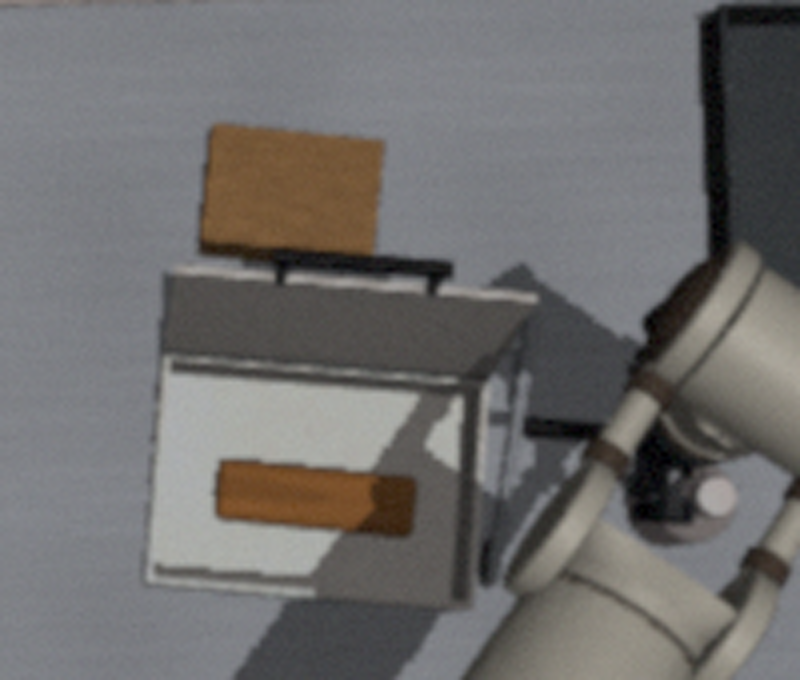

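```bash
python3 - <<'E'
from h import *
d=load("w5")
for u,v in [(313,218),(313,303),(313,260)]: print(bx(pz(d,u,v,145)).round(1))
print(proj(d,w([46,-205,140])),proj(d,w([46,-138,140])))
go(w([46.5,-190,124]),-186.15)
E
```

```text
[  46.5 -201.5  145. ]
[  46.8 -133.   145. ]
[  46.6 -168.8  145. ]
[313.8300099  211.86721723] [314.08126335 294.37088197]
pos [ 582.1 -278.   247.6] head 174.3 t 10.72 w 68.1 F [-0.2  0.2  0.3] j6 2.61
shift m [-0.0067  0.1236  0.0021] turn 6.291
```

Request:
drive_tool --pt "-0.007 0.02 0 0.007 0.8" --pt "-0.007 0.05 0 0.007 0.8" --pt "-0.007 0.08 0 0.007 0.8" --pt "-0.007 0.1 0 0.007 0.8" --pt "-0.007 0.115 0 0.007 0.8" --pt "-0.007 0.124 0 0.007 0.8" --pt "-0.007 0.124 0 0.007 0.8" --pt "-0.007 0.124 0 0.007 0.8"

```text
time: 11.38
position: [589.6, -279.1, 124.9]
orientation: [-0.117, -2.166, 2.166]
wrist_force: [-0.1, -0.4, 0.3]
gripper_width: 68.4
```

```bash
python3 - <<'E'
from h import *
go(w([46.5,-188,124]),-186.15)
d=snap("wrist","w6");
E
```

```text
pos [ 589.6 -279.1  124.9] head 173.8 t 11.38 w 68.4 F [-0.1 -0.4  0.3] j6 2.62
shift m [ 0.001   0.0009 -0.0003] turn 6.283
```

View pics/w6.png

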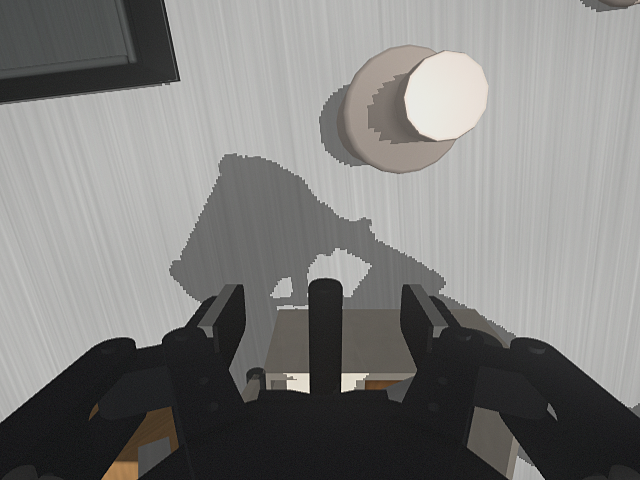

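Request:
drive_tool --pt "0 0 0 0 0" --pt "0 0 0 0 0" --pt "0 0 0 0 0" --pt "0 0 0 0 0" --pt "0 0 0 0 0" --pt "0 0 0 0 0"

```text
time: 11.93
position: [588.6, -279.1, 125.5]
orientation: [-0.114, -2.165, 2.165]
wrist_force: [-5.1, 2.5, 5.7]
gripper_width: 12.2
```

```bash
python3 - <<'E'
from h import *
go(w([46.5,-188,124]),-186.15)
a0=np.radians(34)
for T in ([0,.56],[.56,1.12],[1.12,1.68]):
    ths=np.linspace(T[0],T[1],9)[1:]; 
    print([[round(-.116*(np.cos(a0+t)-np.cos(a0+T[0])),3),round(-.116*(np.sin(a0+t)-np.sin(a0+T[0])),3),0,0,0] for t in ths])
E
```

```text
pos [ 588.6 -279.1  125.5] head 173.8 t 11.93 w 12.2 F [-5.1  2.5  5.7] j6 2.62
shift m [ 0.      0.0015 -0.0005] turn 6.282
[[np.float64(0.005), np.float64(-0.007), 0, 0, 0], [np.float64(0.01), np.float64(-0.013), 0, 0, 0], [np.float64(0.016), np.float64(-0.019), 0, 0, 0], [np.float64(0.022), np.float64(-0.024), 0, 0, 0], [np.float64(0.028), np.float64(-0.029), 0, 0, 0], [np.float64(0.035), np.float64(-0.034), 0, 0, 0], [np.float64(0.042), np.float64(-0.038), 0, 0, 0], [np.float64(0.049), np.float64(-0.041), 0, 0, 0]]
[[np.float64(0.008), np.float64(-0.003), 0, 0, 0], [np.float64(0.015), np.float64(-0.006), 0, 0, 0], [np.float64(0.023), np.float64(-0.007), 0, 0, 0], [np.float64(0.031), np.float64(-0.009), 0, 0, 0], [np.float64(0.039), np.float64(-0.01), 0, 0, 0], [np.float64(0.047), np.float64(-0.01), 0, 0, 0], [np.float64(0.055), np.float64(-0.01), 0, 0, 0], [np.float64(0.064), np.float64(-0.009), 0, 0, 0]]
[[np.float64(0.008), np.float64(0.001), 0, 0, 0], [np.float64(0.016), np.float64(0.003), 0, 0, 0], [np.float64(0.024), np.float64(0.006), 0, 0, 0], [np.float64(0.031), np.float64(0.009), 0, 0, 0], [np.float64(0.038), np.float64(0.013), 0, 0, 0], [np.float64(0.045), np.float64(0.017), 0, 0, 0], [np.float64(0.052), np.float64(0.021), 0, 0, 0], [np.float64(0.058), np.float64(0.026), 0, 0, 0]]
```

Request:
drive_tool --pt "0.005 -0.007 0 0 0" --pt "0.01 -0.013 0 0 0" --pt "0.016 -0.019 0 0 0" --pt "0.022 -0.024 0 0 0" --pt "0.028 -0.029 0 0 0" --pt "0.035 -0.034 0 0 0" --pt "0.042 -0.038 0 0 0" --pt "0.049 -0.041 0 0 0" --pt "0.049 -0.041 0 0 0"

```text
time: 12.68
position: [541.6, -274.2, 169.1]
orientation: [-0.123, -2.166, 2.17]
wrist_force: [4.1, 1.1, 7.3]
gripper_width: 11.4
```

```bash
python3 - <<'E'
from h import *
go(w([46.5,-188,124]),-186.15)
d=snap("scene","s7",(150,100,350,250),4)
d=snap("wrist","w7")
E
```

```text
pos [ 541.6 -274.2  169.1] head 173.8 t 12.68 w 11.4 F [4.1 1.1 7.3] j6 2.58
shift m [-0.047   0.0453 -0.0008] turn 6.282
```

View pics/s7.png

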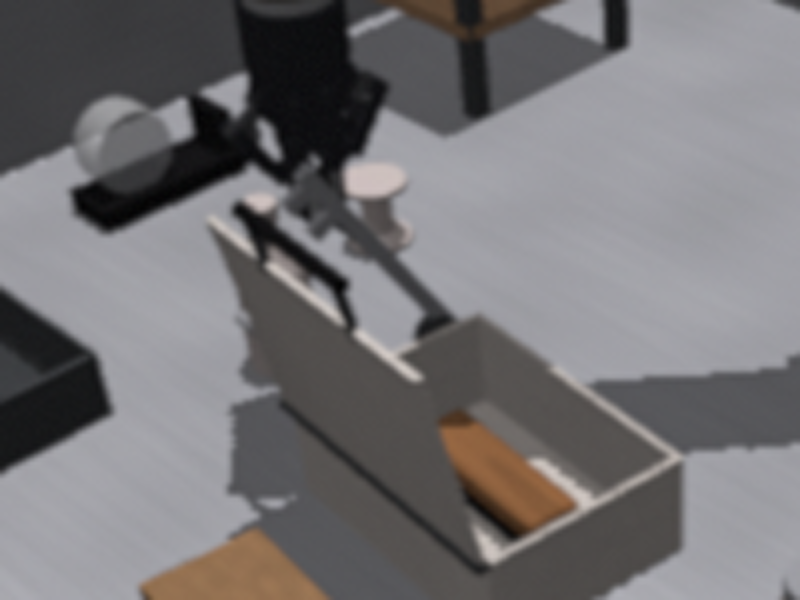

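View pics/w7.png

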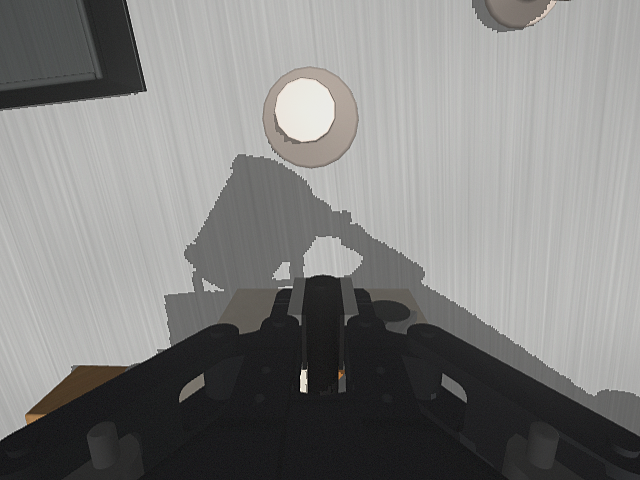

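Request:
drive_tool --pt "0.008 -0.003 0 0 0" --pt "0.015 -0.006 0 0 0" --pt "0.023 -0.007 0 0 0" --pt "0.031 -0.009 0 0 0" --pt "0.039 -0.01 0 0 0" --pt "0.047 -0.01 0 0 0" --pt "0.055 -0.01 0 0 0" --pt "0.064 -0.009 0 0 0" --pt "0.064 -0.009 0 0 0"

```text
time: 13.53
position: [476.9, -267.3, 178.1]
orientation: [-0.12, -2.164, 2.169]
wrist_force: [-0.8, 2.3, 12.4]
gripper_width: 11.7
```

Request:
drive_tool --pt "0.008 0.001 0 0 0" --pt "0.016 0.003 0 0 0" --pt "0.024 0.006 0 0 0" --pt "0.031 0.009 0 0 0" --pt "0.038 0.013 0 0 0" --pt "0.045 0.017 0 0 0" --pt "0.052 0.021 0 0 0" --pt "0.052 0.021 0 0 0"

```text
time: 14.2
position: [423.2, -261.8, 154.6]
orientation: [-0.114, -2.162, 2.167]
wrist_force: [-5.0, -2.3, 5.7]
gripper_width: 11.7
```

```bash
python3 - <<'E'
from h import *
go(w([-120,-188,142]),-186.15)
print(bx(status.observe()["position"]))
d=snap("scene","s8",(150,100,350,250),4)
E
```

```text
pos [ 423.2 -261.8  154.6] head 173.8 t 14.2 w 11.7 F [-5.  -2.3  5.7] j6 2.46
shift m [ 0.0002  0.0126 -0.0011] turn 6.282
[-119.75369045 -189.04820378  154.61005499]
```

View pics/s8.png

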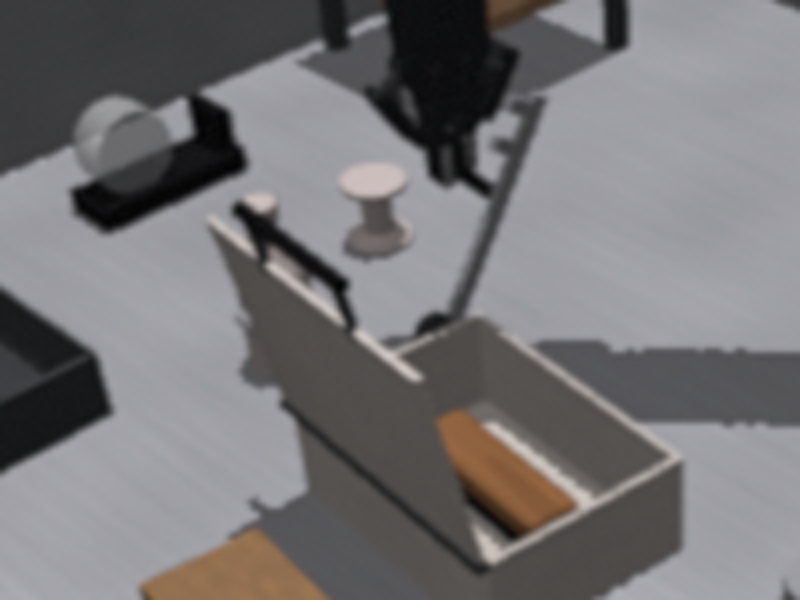

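Request:
drive_tool --pt "0 0 0 0 1" --pt "0 0 0 0 1" --pt "0 0 0 0 1" --pt "0 0 0 0 1" --pt "0 0 0 0 1" --pt "0 0 0 0 1"

```text
time: 14.75
position: [425.4, -261.0, 153.6]
orientation: [-0.117, -2.166, 2.165]
wrist_force: [-0.3, 0.0, 0.3]
gripper_width: 82.3
```

```bash
python3 - <<'E'
from h import *
go(w([-120,-188,142]),-186.15)
d=snap("wrist","w9");d=snap("scene","s9",(150,100,350,250),4)
E
```

```text
pos [ 425.4 -261.   153.6] head 173.8 t 14.75 w 82.3 F [-0.3  0.   0.3] j6 2.46
shift m [0.0024 0.0116 0.    ] turn 6.282
```

View pics/w9.png

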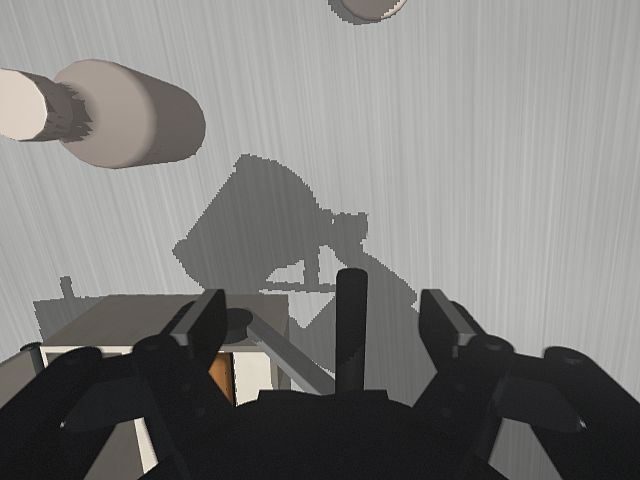

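View pics/s9.png

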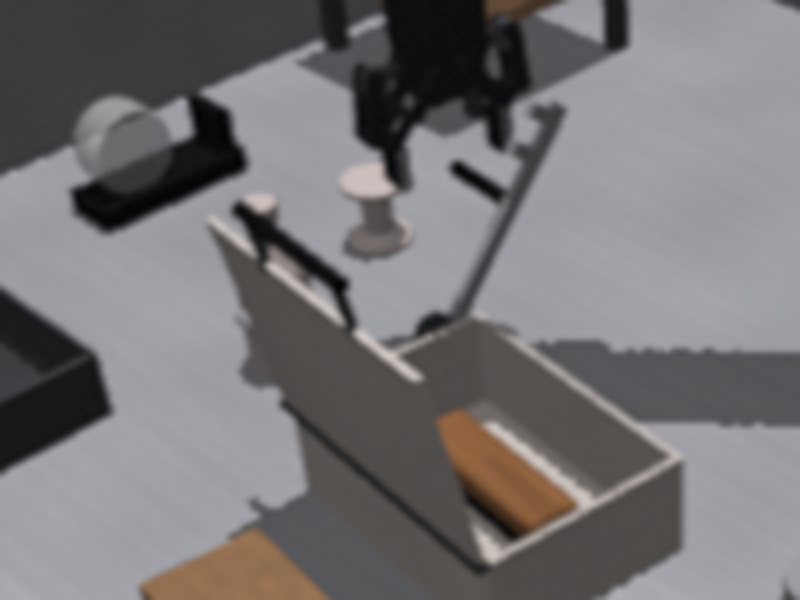

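Request:
drive_tool --pt "0 -0.02 0 0 1" --pt "0 -0.05 0 0 1" --pt "0 -0.09 0 0 1" --pt "0 -0.13 0 -0.05 1" --pt "0 -0.17 0 -0.15 1" --pt "0 -0.2 0 -0.27 1" --pt "0 -0.22 0 -0.39 1" --pt "0 -0.22 0 -0.51 1" --pt "0 -0.22 0 -0.63 1" --pt "0 -0.22 0 -0.75 1"

```text
time: 15.68
position: [425.7, -261.3, 374.3]
orientation: [-0.62, 1.848, -1.85]
wrist_force: [0.2, -0.0, -0.4]
gripper_width: 85.5
```

Request:
drive_tool --pt "0 0 0 -0.12 1" --pt "0 0 0 -0.24 1" --pt "0 0 0 -0.36 1" --pt "0 0 0 -0.48 1" --pt "0 0 0 -0.6 1" --pt "0 0 0 -0.72 0.6" --pt "0 0 0 -0.84 0.6" --pt "0 0 0 -0.96 0.6" --pt "0 0 0 -1.08 0.6" --pt "0 0 0 -1.2 0.6"

```text
time: 16.52
position: [425.5, -261.1, 373.7]
orientation: [-1.327, 1.003, -1.003]
wrist_force: [0.9, -0.2, -0.2]
gripper_width: 51.3
```

Request:
drive_tool --pt "0 0 0 -0.12 0.6" --pt "0 0 0 -0.24 0.6" --pt "0 0 0 -0.36 0.6" --pt "0 0 0 -0.48 0.6" --pt "0 0 0 -0.6 0.6" --pt "0 0 0 -0.72 0.6" --pt "0 0 0 -0.84 0.6" --pt "0 0 0 -0.96 0.6" --pt "0 0 0 -1.08 0.6" --pt "0 0 0 -1.192 0.6"

```text
time: 17.35
position: [425.5, -261.1, 373.7]
orientation: [-1.569, 0.08, -0.08]
wrist_force: [0.2, 0.0, -0.0]
gripper_width: 51.2
```

```bash
python3 - <<'E'
from h import *
go(w([124,0,345]),-6.15)
d=snap("top","t10",(300,130,500,300),4);d=snap("scene","s10",(150,100,350,250),4)
E
```

```text
pos [ 425.5 -261.1  373.7] head -5.8 t 17.35 w 51.2 F [ 0.2  0.  -0. ] j6 -0.69
shift m [0.2425 0.0287 0.1868] turn 0.005
```

View pics/t10.png

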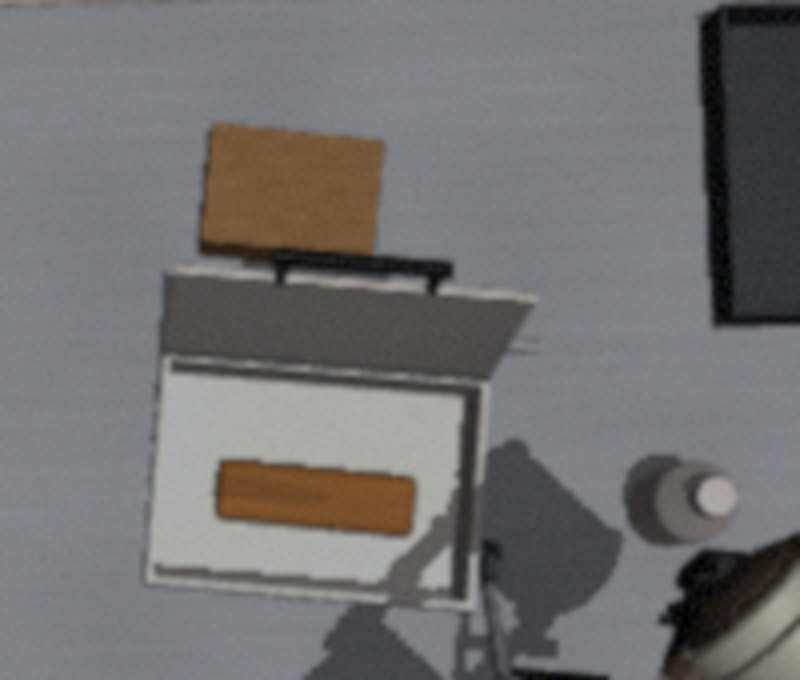

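View pics/s10.png

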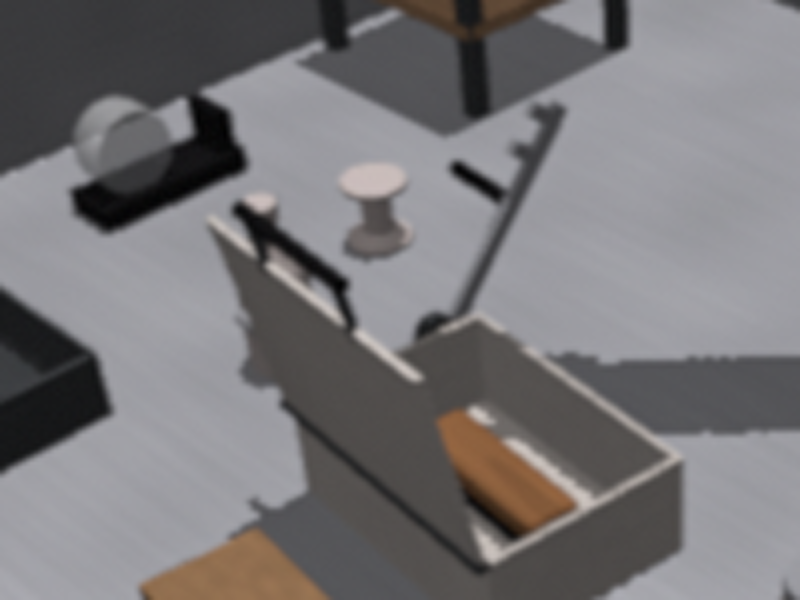

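Request:
drive_tool --pt "0.03 0 0.023 0 0.6" --pt "0.06 0 0.046 0 0.6" --pt "0.09 0 0.069 0 0.6" --pt "0.12 0 0.092 0 0.6" --pt "0.15 0 0.115 0 0.6" --pt "0.18 0 0.139 0 0.6" --pt "0.21 0 0.163 0 0.6" --pt "0.243 0 0.187 0.005 0.6" --pt "0.243 0 0.187 0.005 0.6" --pt "0.243 0 0.187 0.005 0.6"

```text
time: 18.28
position: [688.3, -100.1, 370.8]
orientation: [-1.568, 0.092, -0.086]
wrist_force: [-0.1, -0.4, -0.6]
gripper_width: 50.9
```

```bash
python3 - <<'E'
from h import *
go(w([124,0,345]),-6.15)
d=load("t10")
for u,v in [(275,258),(452,270),(364,264)]: print(bx(pz(d,u/4+300,v/4+130,289)).round(1))
d=snap("wrist","w11")
E
```

```text
pos [ 688.3 -100.1  370.8] head -6.5 t 18.28 w 50.9 F [-0.1 -0.4 -0.6] j6 -0.2
shift m [-0.0024  0.0259 -0.0002] turn -0.006
[125.5  57.3 289. ]
[126.9 -56.8 289. ]
[ 1.263e+02 -1.000e-01  2.890e+02]
```

View pics/w11.png

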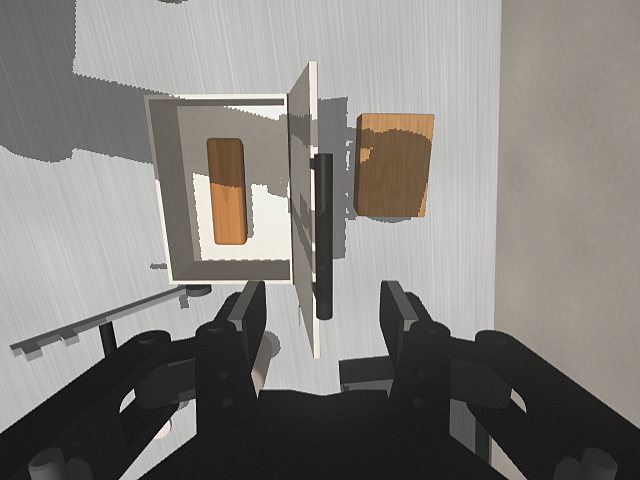

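```bash
python3 - <<'E'
from h import *
d=load("w11")
for v in (165,240,310):print(bx(pz(d,323.5,v,289)).round(1))
print(bx(d["s"]["position"]))
E
```

```text
[127.4  54.4 289. ]
[127.1   4.  289. ]
[126.8 -48.9 289. ]
[1.26497860e+02 1.83299764e-01 3.70840561e+02]
```

Request:
drive_tool --pt "0 0.02 0 0 0.6" --pt "0 0.045 0 0 0.6" --pt "0 0.07 0 0 0.6" --pt "0 0.085 0 0 0.6" --pt "0 0.095 0 0 0.6" --pt "0 0.095 0 0 0.6" --pt "0 0.095 0 0 0.6"

```text
time: 18.92
position: [686.9, -102.2, 280.1]
orientation: [-1.569, 0.089, -0.091]
wrist_force: [0.7, -0.4, 0.0]
gripper_width: 51.3
```

```bash
python3 - <<'E'
from h import *
go(w([126,0,275]),-6.15)
d=snap("wrist","w12");d=snap("scene","s12",(150,100,350,250),4)
E
```

```text
pos [ 686.9 -102.2  280.1] head -6.6 t 18.92 w 51.3 F [ 0.7 -0.4  0. ] j6 -0.21
shift m [0.0007 0.0051 0.0021] turn -0.007
```

View pics/w12.png

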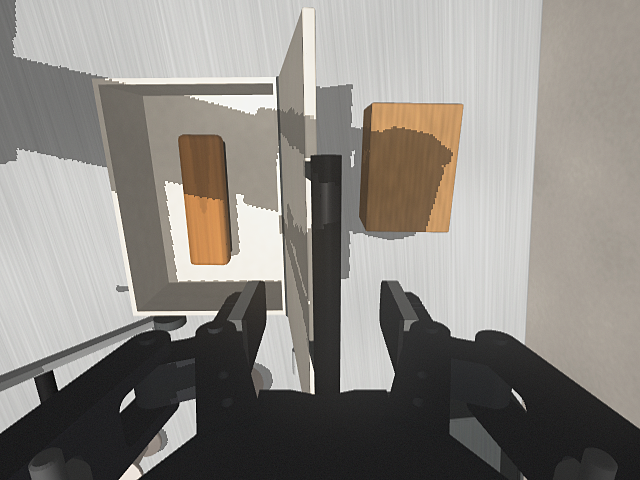

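View pics/s12.png

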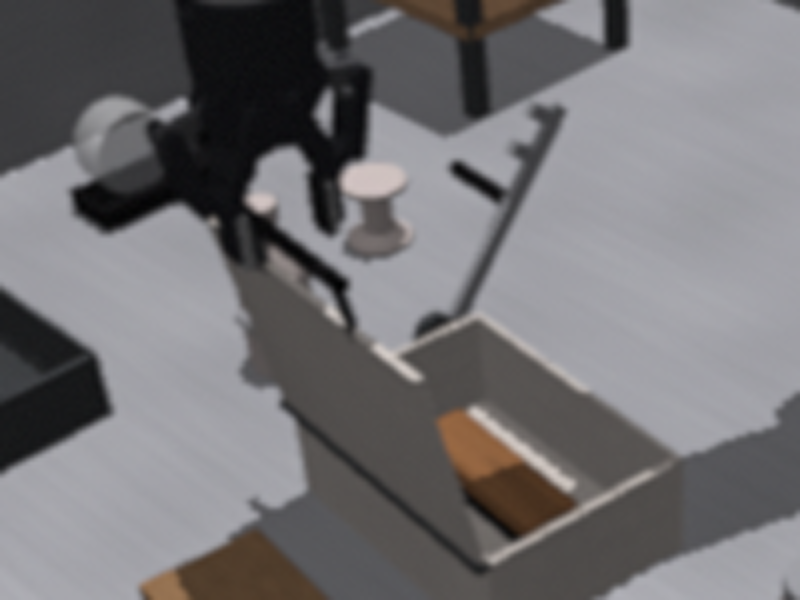

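Request:
drive_tool --pt "0.001 0.005 0.002 0 0.6" --pt "0.001 0.007 0.002 0 0.3" --pt "0.001 0.007 0.002 0 0" --pt "0.001 0.007 0.002 0 0" --pt "0.001 0.007 0.002 0 0" --pt "0.001 0.007 0.002 0 0" --pt "0.001 0.007 0.002 0 0"

```text
time: 19.6
position: [688.6, -99.5, 271.9]
orientation: [-1.569, 0.088, -0.089]
wrist_force: [1.1, 0.8, 0.3]
gripper_width: 9.7
```

```bash
python3 - <<'E'
from h import *
go(w([126,0,275]),-6.15)
print(bx(status.observe()["position"]))
t0=1.77
for a,b in ([1.77,1.3],[1.3,.85],[.85,.4],[.4,.05]):
    ts=np.linspace(a,b,10)[1:]
    print([[float(round(-.207*(np.cos(t)-np.cos(a)),3)),float(round(-.207*(np.sin(t)-np.sin(a)),3)),0,0,0] for t in ts])
E
```

```text
pos [688.6 -99.5 271.9] head -6.5 t 19.6 w 9.7 F [1.1 0.8 0.3] j6 -0.2
shift m [-0.0007 -0.0031 -0.0008] turn -0.005
[126.71960215   0.75697958 271.92859577]
[[-0.011, -0.002, 0, 0, 0], [-0.021, -0.003, 0, 0, 0], [-0.032, -0.004, 0, 0, 0], [-0.043, -0.004, 0, 0, 0], [-0.054, -0.004, 0, 0, 0], [-0.065, -0.003, 0, 0, 0], [-0.075, -0.001, 0, 0, 0], [-0.086, 0.001, 0, 0, 0], [-0.096, 0.003, 0, 0, 0]]
[[-0.01, 0.003, 0, 0, 0], [-0.02, 0.007, 0, 0, 0], [-0.029, 0.011, 0, 0, 0], [-0.039, 0.015, 0, 0, 0], [-0.048, 0.02, 0, 0, 0], [-0.056, 0.025, 0, 0, 0], [-0.065, 0.031, 0, 0, 0], [-0.073, 0.037, 0, 0, 0], [-0.081, 0.044, 0, 0, 0]]
[[-0.008, 0.007, 0, 0, 0], [-0.015, 0.014, 0, 0, 0], [-0.022, 0.022, 0, 0, 0], [-0.028, 0.03, 0, 0, 0], [-0.034, 0.039, 0, 0, 0], [-0.04, 0.047, 0, 0, 0], [-0.045, 0.056, 0, 0, 0], [-0.05, 0.065, 0, 0, 0], [-0.054, 0.075, 0, 0, 0]]
[[-0.003, 0.007, 0, 0, 0], [-0.006, 0.015, 0, 0, 0], [-0.008, 0.023, 0, 0, 0], [-0.01, 0.031, 0, 0, 0], [-0.012, 0.038, 0, 0, 0], [-0.013, 0.046, 0, 0, 0], [-0.015, 0.054, 0, 0, 0], [-0.016, 0.062, 0, 0, 0], [-0.016, 0.07, 0, 0, 0]]
```

Request:
drive_tool --pt "-0.011 -0.002 0 0 0" --pt "-0.021 -0.003 0 0 0" --pt "-0.032 -0.004 0 0 0" --pt "-0.043 -0.004 0 0 0" --pt "-0.054 -0.004 0 0 0" --pt "-0.065 -0.003 0 0 0" --pt "-0.075 -0.001 0 0 0" --pt "-0.086 0.001 0 0 0" --pt "-0.096 0.003 0 0 0" --pt "-0.096 0.003 0 0 0"

```text
time: 20.43
position: [592.8, -89.3, 270.9]
orientation: [-1.571, 0.087, -0.091]
wrist_force: [-2.0, -0.5, 6.2]
gripper_width: 10.0
```

```bash
python3 - <<'E'
from h import *
go(w([126,0,275]),-6.15)
print(bx(status.observe()["position"]))
d=snap("scene","s13",(150,100,350,250),4)
E
```

```text
pos [592.8 -89.3 270.9] head -6.5 t 20.43 w 10.0 F [-2.  -0.5  6.2] j6 -0.24
shift m [ 0.0956 -0.0038 -0.0001] turn -0.006
[ 30.42231309   0.69306748 270.91244951]
```

View pics/s13.png

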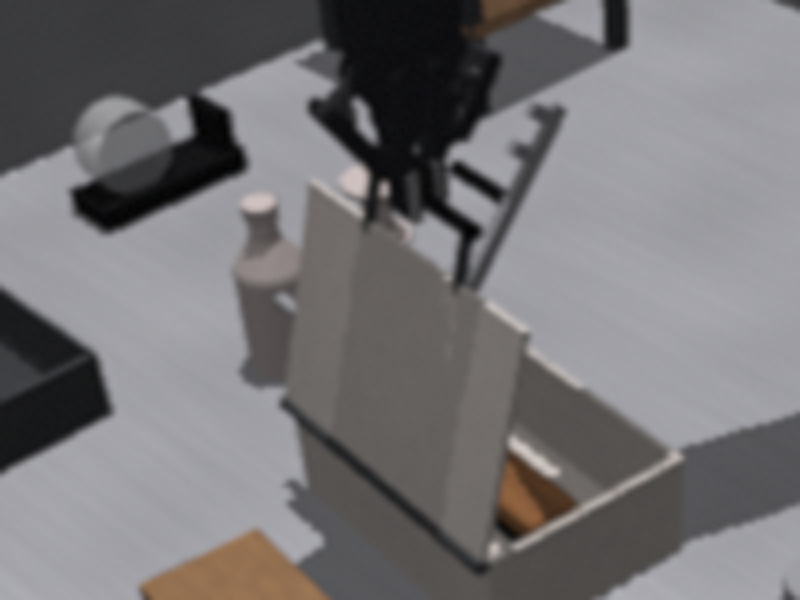

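The lid follows the grip and forces are small, so I'm carrying on along the arc.

Request:
drive_tool --pt "-0.01 0.003 0 0 0" --pt "-0.02 0.007 0 0 0" --pt "-0.029 0.011 0 0 0" --pt "-0.039 0.015 0 0 0" --pt "-0.048 0.02 0 0 0" --pt "-0.056 0.025 0 0 0" --pt "-0.065 0.031 0 0 0" --pt "-0.073 0.037 0 0 0" --pt "-0.081 0.044 0 0 0" --pt "-0.081 0.044 0 0 0"

```text
time: 21.32
position: [511.5, -80.4, 224.9]
orientation: [-1.571, 0.089, -0.088]
wrist_force: [-4.2, -3.1, 0.9]
gripper_width: 9.6
```

```bash
python3 - <<'E'
from h import *
print(bx(status.observe()["position"]))
d=snap("scene","s14",(150,100,350,250),4)
E
```

```text
[-51.38097801   0.82931146 224.93783476]
```

View pics/s14.png

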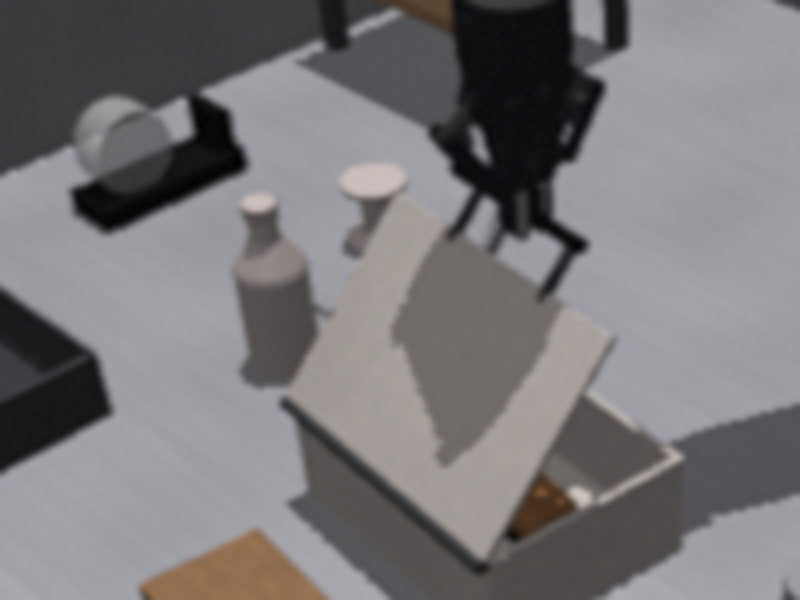

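Request:
drive_tool --pt "-0.008 0.007 0 0 0" --pt "-0.015 0.014 0 0 0" --pt "-0.022 0.022 0 0 0" --pt "-0.028 0.03 0 0 0" --pt "-0.034 0.039 0 0 0" --pt "-0.04 0.047 0 0 0" --pt "-0.045 0.056 0 0 0" --pt "-0.05 0.065 0 0 0" --pt "-0.054 0.075 0 0 0" --pt "-0.054 0.075 0 0 0"

```text
time: 22.2
position: [457.5, -74.4, 148.0]
orientation: [-1.571, 0.091, -0.087]
wrist_force: [-1.2, -7.4, -4.4]
gripper_width: 9.7
```

Request:
drive_tool --pt "-0.002 0.005 0 0 0" --pt "-0.004 0.01 0 0 0" --pt "-0.006 0.015 0 0 0" --pt "-0.008 0.023 0 0 0" --pt "-0.01 0.031 0 0 0" --pt "-0.012 0.038 0 0 0" --pt "-0.013 0.046 0 0 0" --pt "-0.015 0.054 0 0 0" --pt "-0.016 0.062 0 0 0" --pt "-0.016 0.066 0 0 0"

```text
time: 23.03
position: [442.5, -72.7, 83.0]
orientation: [-1.571, 0.089, -0.088]
wrist_force: [-4.8, -6.1, 3.5]
gripper_width: 9.8
```

```bash
python3 - <<'E'
from h import *
print(bx(status.observe()["position"]))
d=snap("scene","s15",(150,100,350,250),4)
E
```

```text
[-120.80258079    1.0328827    82.98151908]
```

View pics/s15.png

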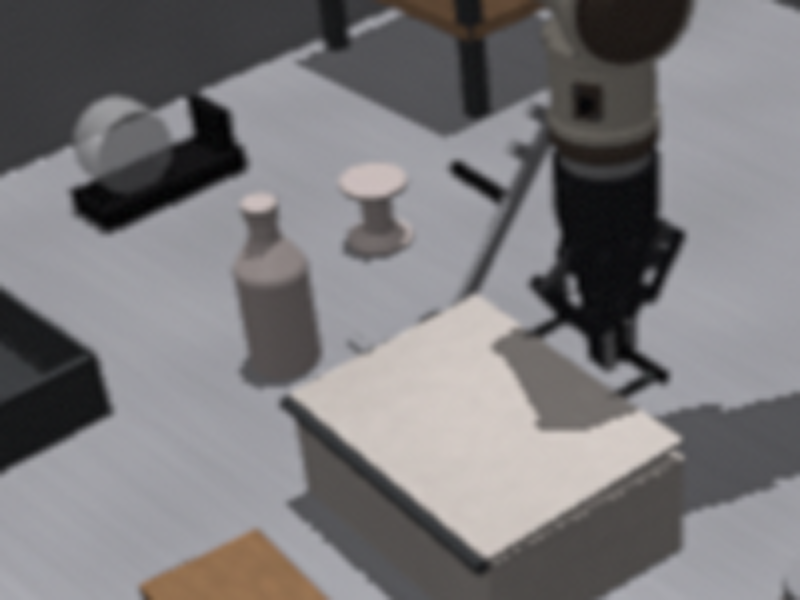

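Request:
drive_tool --pt "0 0.003 0 0 0" --pt "0 0.005 0 0 0" --pt "0 0.007 0 0 0" --pt "0 0.009 0 0 0" --pt "0 0.01 0 0 0" --pt "0 0.011 0 0 0" --pt "0 0.011 0 0 0"

```text
time: 23.67
position: [442.0, -72.7, 72.3]
orientation: [-1.571, 0.09, -0.086]
wrist_force: [-5.9, -6.8, 3.2]
gripper_width: 10.0
```

Request:
drive_tool --pt "0 0.001 0 0 0" --pt "0 0.002 0 0 0" --pt "0 0.002 0 0 0"

```text
time: 23.92
position: [441.8, -72.5, 70.0]
orientation: [-1.57, 0.091, -0.086]
wrist_force: [-4.2, -7.9, -1.1]
gripper_width: 9.8
```

Request:
drive_tool --pt "0 0.001 0 0 0" --pt "0 0.002 0 0 0" --pt "0 0.002 0 0 0"

```text
time: 24.17
position: [441.9, -72.5, 69.1]
orientation: [-1.57, 0.091, -0.085]
wrist_force: [-8.6, -5.3, 10.4]
gripper_width: 9.8
```

Request:
drive_tool --pt "0 0.001 0 0 0" --pt "0 0.002 0 0 0" --pt "0 0.002 0 0 0"

```text
time: 24.42
position: [441.9, -72.6, 68.7]
orientation: [-1.57, 0.091, -0.084]
wrist_force: [-16.4, -2.8, 26.3]
gripper_width: 9.8
```

```bash
python3 - <<'E'
from h import *
print(bx(status.observe()["position"]))
d=snap("scene","s16",(220,160,340,250),6)
E
```

```text
[-121.40814503    1.13032442   68.73752768]
```

View pics/s16.png

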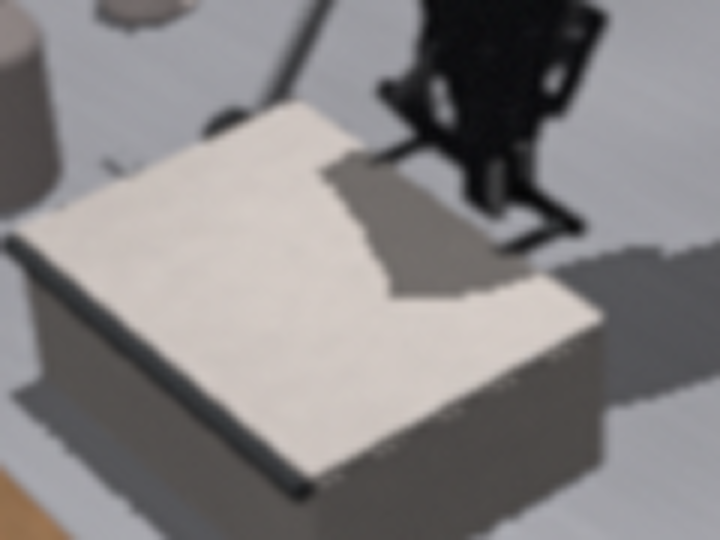

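Request:
drive_tool --pt "0 -0.003 0 0 0" --pt "0 -0.003 0 0 0.2" --pt "0 -0.003 0 0 0.28" --pt "0 -0.003 0 0 0.28" --pt "0 -0.003 0 0 0.28" --pt "0 -0.003 0 0 0.28"

```text
time: 24.97
position: [443.0, -71.5, 69.6]
orientation: [-1.568, 0.089, -0.089]
wrist_force: [-0.4, -0.4, 0.6]
gripper_width: 23.9
```

```bash
python3 - <<'E'
from h import *
go(w([-121.5,0,100]),-6.15)
d=snap("wrist","w17")
E
```

```text
pos [443.  -71.5  69.6] head -6.5 t 24.97 w 23.9 F [-0.4 -0.4  0.6] j6 -0.32
shift m [-0.0011 -0.0304 -0.0023] turn -0.006
```

View pics/w17.png

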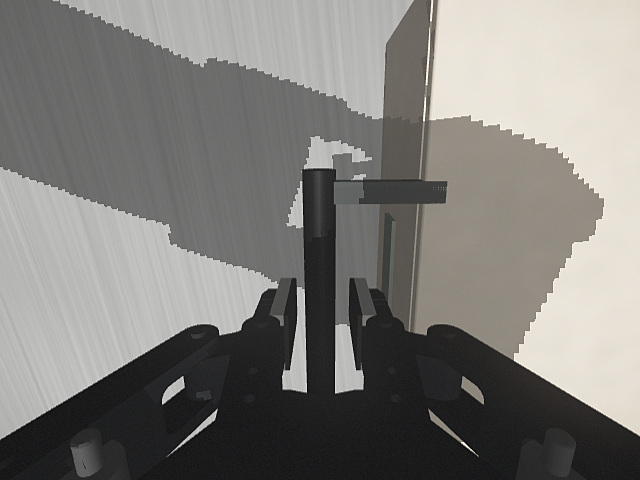

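Request:
drive_tool --pt "0 -0.005 0 0 0.28" --pt "0 -0.015 0 0 0.28" --pt "0 -0.03 0 0 0.28" --pt "0 -0.05 0 0 0.28" --pt "0 -0.08 0 0 0.28" --pt "0 -0.11 0 0 0.28" --pt "0 -0.14 0 0 0.28" --pt "0 -0.14 0 0 0.28"

```text
time: 25.68
position: [446.7, -73.3, 217.6]
orientation: [-1.574, 0.079, -0.098]
wrist_force: [1.3, -0.5, -0.5]
gripper_width: 23.8
```

```bash
python3 - <<'E'
from h import *
go(w([-121.5,0,100]),-6.15)
d=snap("wrist","w18");d=snap("scene","s18",(220,160,340,250),6)
im=cv2.imread("pics/w18.png")
for b in [(-116,58,88),(-128,58,88),(-85,120,91),(-122,0,88)]:
    print(b,proj(load("w18"),w(b)).round(1),(proj(d,w(b))-[220,160])*6)
E
```

```text
pos [446.7 -73.3 217.6] head -6.5 t 25.68 w 23.8 F [ 1.3 -0.5 -0.5] j6 -0.32
shift m [-0.0064  0.1175 -0.0005] turn -0.005
(-116, 58, 88) [320.5 156.5] [562.3396311 229.0020793]
(-128, 58, 88) [305.  156.6] [581.0549069  219.19190206]
(-85, 120, 91) [362.9  68. ] [598.384983   310.41033584]
(-122, 0, 88) [313.7 228.8] [495.69630049 171.69684433]
```

View pics/w18.png

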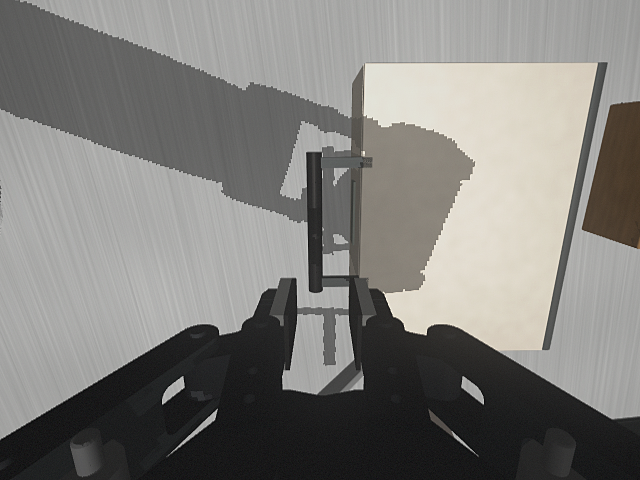

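View pics/s18.png

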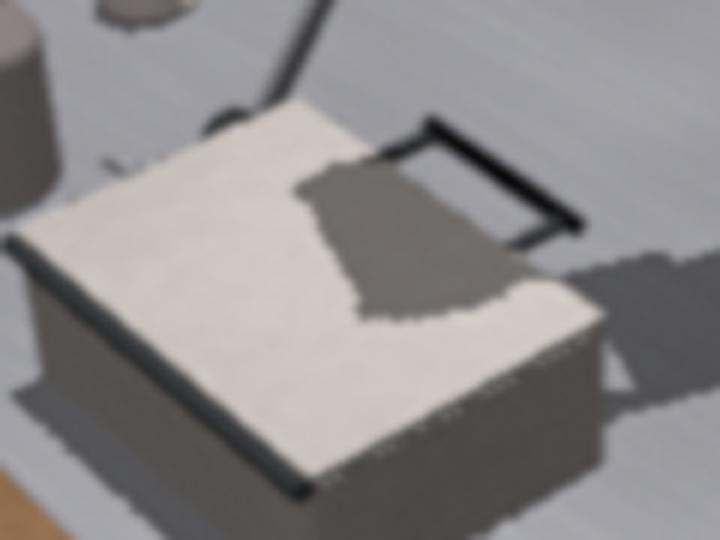

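Request:
drive_tool --pt "-0.003 0 0 0 0" --pt "-0.003 0 0 0 0" --pt "-0.003 0 0 0 0" --pt "-0.003 0 0 0 0"

```text
time: 26.12
position: [439.4, -71.1, 208.7]
orientation: [-1.568, 0.09, -0.087]
wrist_force: [0.0, 0.9, -0.3]
gripper_width: 0.2
```

```bash
python3 - <<'E'
from h import *
go(w([-122,0,98]),-6.15)
E
```

```text
pos [439.4 -71.1 208.7] head -6.5 t 26.12 w 0.2 F [ 0.   0.9 -0.3] j6 -0.32
shift m [ 0.0023  0.1107 -0.0023] turn -0.006
```

Request:
drive_tool --pt "0.002 0.03 0 0 0" --pt "0.002 0.06 0 0 0" --pt "0.002 0.085 0 0 0" --pt "0.002 0.1 0 0 0" --pt "0.002 0.108 0 0 0" --pt "0.002 0.111 0 0 0" --pt "0.002 0.113 0 0 0" --pt "0.002 0.113 0 0 0"

```text
time: 26.78
position: [442.6, -71.9, 97.4]
orientation: [-1.569, 0.088, -0.09]
wrist_force: [0.2, 0.2, -0.1]
gripper_width: -0.5
```

Request:
drive_tool --pt "0 0.001 0 0 0" --pt "0 0.002 0 0 0" --pt "0 0.002 0 0 0"

```text
time: 27.03
position: [442.6, -71.9, 95.4]
orientation: [-1.57, 0.088, -0.09]
wrist_force: [0.9, -0.5, 0.5]
gripper_width: -0.0
```

Request:
drive_tool --pt "0 0.001 0 0 0" --pt "0 0.002 0 0 0" --pt "0 0.002 0 0 0"

```text
time: 27.28
position: [442.6, -71.9, 94.2]
orientation: [-1.569, 0.088, -0.089]
wrist_force: [-2.8, 0.5, 9.7]
gripper_width: 0.2
```

Request:
drive_tool --pt "0 0.001 0 0 0" --pt "0 0.002 0 0 0" --pt "0 0.002 0 0 0"

```text
time: 27.53
position: [442.8, -72.0, 93.8]
orientation: [-1.57, 0.088, -0.088]
wrist_force: [-9.8, 3.0, 23.5]
gripper_width: 0.3
```

Request:
drive_tool --pt "0 -0.01 0 0 0" --pt "0 -0.04 0 0 0" --pt "0 -0.08 0 0 0" --pt "0 -0.12 0 0 0" --pt "0 -0.15 0 0 0" --pt "0 -0.17 0 0 0" --pt "0 -0.17 0 0 0" --pt "0 -0.17 0 0 0" --pt "0 -0.17 0 0 0"

```text
time: 28.28
position: [441.5, -71.4, 259.6]
orientation: [-1.568, 0.09, -0.087]
wrist_force: [-0.8, -0.3, -1.1]
gripper_width: -0.0
```

```bash
python3 - <<'E'
from h import *
go(w([-122,0,98]),-6.15)
snap("scene","s20");snap("top","t20")
E
```

```text
pos [441.5 -71.4 259.6] head -6.5 t 28.28 w -0.0 F [-0.8 -0.3 -1.1] j6 -0.32
shift m [ 0.0003  0.1616 -0.0024] turn -0.006
```

View pics/s20.png

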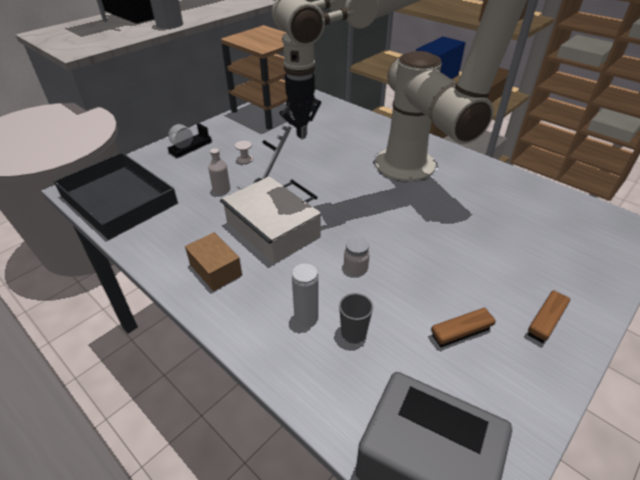

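View pics/t20.png

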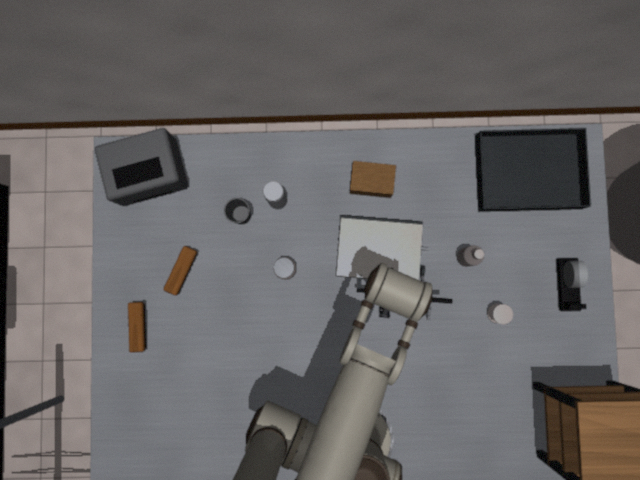

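The lid is shut, the stay leans to the front, the arm is clear and the bystanders have not moved. I'm handing the job in.

```bash
python3 -c "
from rig import r,status
print(r.close_job()); print(status.observe()['time'])"
```

```text
the job is handed in; nothing more can be done
None
the job is handed in; nothing more can be done
```

I put the brush away in the kit box, swung the stay over to the front, and shut the lid. The job was handed in at about 28 s of the 69 s allowed. It reports no verdict, so this rests on my own checks.

- **Brush:** I took the one nearest the base and set it down on the box floor, where the floor took up to 27 N on contact. Pictures taken after I let go showed it lying flat, with the lid open and the stay still locked. I couldn't see it again after the lid was shut.
- **Stay:** I lifted it by its grip rod along its arc to about 1.6 rad and let go. It leaned a little further forward and stayed there, and the later pictures still show it there.
- **Lid:** I lowered it slowly by its bar, about 0.6 rad/s at most. I then pressed down on the closed bar: its top met the fingers at 94 mm, the shut height, and resisted 23 N.
- **Bystanders and arm:** The final pictures show the bystanders where they started. The arm was well clear, with wrist force near zero.

No check failed. The only disagreements were small: the wrist and top cameras put the brush 6 mm apart, and the grip rod 3.5 mm apart along its length. I picked values in between for both.

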